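# Pack the avalanche gear crate

## Task

Pack the gear crate: collapse the telescoping shovel shaft first, by pressing its sprung button and sliding the sleeve in until the button pops out in the next hole, then lay the shaft in the crate together with whatever carabiners and belay device are on the bench. When everything is in, shut the lid fully and then swing the hasp over its catch. Leave the cam, the wax iron and the wax tin where they are.

Things in the scene. Friction and masses are not known exactly. Their poses are not given: they have to be found in the camera images.
- crate: Grey plastic open-topped gear crate, fixed to the bench: 310 mm (its x) by 230 (its y) outside, 90 high, walls and floor 5 thick. Origin: centre of its underside, z up. The lid hinges on its +y long rim, the hasp on its -y long rim.
- lid (a joint): Crate lid, a flat grey plate 8 mm thick hinged along the crate's +y rim (hinge line 90 above the bench, 115 from the crate's centre). Radians: 0 = shut flat on the rim, 1.57 = upright, stop at 1.8 (starts leaning back near it). Pushed inward past upright (a few N, damped) it sinks shut by its own weight in a few seconds.
- lid_edge (a point): Middle of the lid's free edge, 230 mm from the lid's hinge line; the lid is 318 wide along the hinge. With the lid open this is the middle of its top edge.
- lid_catch (a point): Near the top of the steel catch, a post 10 mm thick and 16 tall on the lid's outer face, 25 from its free edge.
- hasp_hinge (a point): Middle of the hasp's hinge line, which runs along the crate's x at the middle of its -y long rim, 101 mm above the bench and 123 from the crate's centre.
- hasp (a joint): Steel hasp, a slotted plate 40 mm wide reaching 61 from its hinge line. Radians: 0 = flat on the shut lid with the catch through its slot, 1.57 = upright, stop at 2.2 (starts leaning outward near it, away from the lid). It swings freely: pushed inward past upright it falls over by itself, otherwise it falls back.
- hasp_tip (a point): Middle of the hasp's free end, 60 mm from its hinge line.
- foot_stop: Oak stop fixed to the bench: a block 30 mm high, 66 wide, with two cheeks 22 high, 34 apart inside, reaching 40 towards its -x. Origin: at bench height on the stop face (which looks to its -x), midway between the cheeks. The shaft's ferrule lies between the cheeks, 2 to 4 short of the face.
- pole_mid (a point): Telescoping shovel shaft, loose, about 360 g, lying flat. Point on its axis, 14 mm above its underside, mid-length when collapsed (centre of mass within 25 of it then). Its x runs along it to the ferrule (28 square, x 106 to 130). Bare tube 22 square between the sleeve's mouth (x -30 extended, +25 collapsed) and the ferrule. 315 long extended (too long for the crate), 260 collapsed.
- pole_slide (a joint): Travel of the sleeve over the tube towards the ferrule, m: 0 = extended, in the first hole (start); 0.0535 to 0.0555 = in the next hole; 0.0555 = end stop. Button in: it slides with about 1.5 N friction, if the ferrule bears on something such as the foot stop (else the whole shaft moves). Button let go between the holes: stays in, pops out at the hole.
- pole_button (a joint): Sprung button on the sleeve's side, m: 0 = popped out (latched in a hole), 0.0055 = fully in; beyond about 0.0045 the sleeve is free. 3 N to start it, 6 N fully in.
- button_mid (a point): Point on the shaft's axis level with the middle of the button, moves with the sleeve; axes as pole_mid. The button is a steel pad 22 mm long (x), 16 high, on the sleeve's +y side (its face 22 from the axis; the sleeve's other side at y = -15), pressed along -y. Pinching the sleeve across its width here presses it.
- grip_end (a point): Middle of the shaft's T-grip, a black bar 76 mm wide (along y), 24 thick, across the end of the black sleeve; moves with the sleeve. The sleeve is 30 wide (y), 28 high, its mouth 143 from here.
- carabiner0_mid (a point): A flat aluminium carabiner, a closed D-shaped ring 97 mm long (its x), 57 wide (its y), of round bar 10 thick; about 37 wide open inside. Point: its centre, 5 above its underside. The straight spine is the bar at y = -23.5 (x -30 to 30); the opposite, slightly slanting bar is near y = +22.
- carabiner1_mid (a point): Another flat aluminium carabiner, a closed D-shaped ring 97 mm long (its x), 57 wide (its y), of round bar 10 thick; about 37 wide open inside. Point: its centre, 5 above its underside. The straight spine is the bar at y = -23.5 (x -30 to 30); the opposite, slightly slanting bar is near y = +22.
- carabiner2_mid (a point): Another flat aluminium carabiner, a closed D-shaped ring 97 mm long (its x), 57 wide (its y), of round bar 10 thick; about 37 wide open inside. Point: its centre, 5 above its underside. The straight spine is the bar at y = -23.5 (x -30 to 30); the opposite, slightly slanting bar is near y = +22.
- belay_mid (a point): Black belay device, a slotted block 60 mm long (its x), 34 wide (its y), 28 high, with a small wire loop at its +x end. Point: its centre, 14 above its underside.
- cam_mid (a point): Bystander: blue climbing cam about 170 mm long lying on the bench; this point 20 above the bench.
- wax_iron_mid (a point): Bystander: stainless wax iron base 70 by 120 mm, 32 high; point 12 above its underside.
- wax_tin_mid (a point): Bystander: round wax tin 66 mm across, 45 high; point at its centre.
There are look-alikes about, which are no part of the job. What is shaped like the part that bears carabiner0_mid but blue, green or red is not meant.

How it is judged:
By the outcome, as a careful person would: the job done as asked, in the order asked, and still so for the second after the job is handed in, with the robot touching nothing.
Of carabiner0, carabiner1, carabiner2, belay only 2 to 4 are there at a start; the rules pass over those that are not, and their reading is None.
At some moment in a run one of carabiner0, carabiner1, carabiner2, belay may be knocked a few centimetres aside while the robot is not near it.
It also fails if it takes over 210 s, if anything falls off the work surface, if the arm or the gripper's body presses on something with over 40 N, if the wrist force passes 120 N, or if a joint passes its speed limit or range.

## Robot

A 7-joint arm with a two-finger parallel gripper is mounted at the origin on the work surface. World frame = base frame: x ahead of the robot, y to its left, z up, the work surface at z = 0. Lengths are in m, angles in rad, forces in N, time in s.
With the tool pointing down it reaches from about 0.35 to 0.775 m from the base axis. Payload 3.1 kg.
Tool frame: the origin (TCP) lies between the finger pads; the fingertips stand 25 mm ahead of it and the grasp point (between the pads) lies 6 mm ahead of it; z points along the fingers, y is the line along which they close (so a half turn about z gives the same grasp; the last joint's range is limited). The gripper opens to 85 mm and grips with 20 to 120 N. Pads are 22 mm wide; open, the fingers measure 114 mm over their backs; the gripper's body (76 mm by 85 mm) begins 54 mm behind the grasp point. The pads swing forward as they close: fully open they stand 13 mm farther back than shut.
Start: joints at [1.294, 0.311, 0.014, 1.512, -0.004, 1.319, -0.027], TCP at [0.128, -0.535, 0.256] pointing down, gripper open.
Joint ranges: [-2.7, 2.7], [-0.3, 1.91], [-1.27, 1.3], [0.12, 2.57], [-1.44, 4.58], [0.2, 2.03], [-3.05, 3.05]. Speed limits (rad/s): [2.79, 2.79, 3.14, 3.14, 3.14, 3.14, 3.14].

## Interface

Orientations are given as a unit quaternion [x, y, z, w].
In Python, from cell import arm gives the robot as it stands.
- The arm moves only by the shell command python3 -m handwheel 'ROWS' [FORCE]. ROWS is a JSON object of lists of equal length, an entry for each row: "offset": the shift along the tool's x, y, z normalised to -1 to 1, where 1 is 0.2 m, a list of three; "turn": the turn, a rotation vector about the tool's x, y, z normalised to -1 to 1, where 1 is 8 degrees, a list of three; "grip": the opening, from -1 (shut) to 1 (fully open), so that 0 is half open. A call has 1 to 8 rows; each row shifts and turns the commanded pose from where the row before left it, along the tool's axes as they then stand; what a row does not reach is not made up. A row lasts 1/8 s, in which the tool goes at most 62.5 mm and 10.7 degrees, less where a joint would pass 70% of its speed; a pose out of reach is approached as far as the arm can. A call with a number of a shift or a turn outside -1 to 1 is refused whole. A call with a gripper value outside its range is refused whole. The fingers move at their own pace and stop on an object; FORCE is the grip in N (left out, the last holds). Time passes only in rows, so rows that do not move let the fingers close. It gives the time, the measured TCP pose, the force, the opening and the grip force at its end, in the units of the state.
- arm.observe(): the state, without advancing time (a new reading comes with each control period).
- arm.grab_frame(name): name is "scene" or "side" or "wrist"; returns the picture (420x560x3 uint8, red, green, blue); there is no depth.
- arm.calibration(name): a dict with "camera_matrix" (3x3 intrinsics, pixels), "world_from_camera" (4x4, takes a point from camera to world coordinates). Camera axes: x right, y down, z forward; pixel columns grow to the right and rows downward; lengths in m; the calibration is good to about 2 mm. The wrist camera is an equidistant fisheye: a pixel r from the principal point sees the ray r / f radians off the axis. A picture is of the moment at which its call begins: read the wrist's pose just before it. calibration takes no time and is no camera call; for the wrist camera it gives the pose at the moment of the call.
- arm.finish_job(): hands the job in; it is judged then, once.
Trained networks look in the newest picture that a camera, given by its name, has taken for a name from the list of things; names that differ only in an ending like _2 or _b are one class to them, and where a whole thing is asked for, a point or a joint stands for the part that bears it (a point fixed in the world has none). Each returns a list of dicts, best first, with "score" (0 to 1); they miss things now and then, are a little off and sometimes report something else, mostly with a low value. They report only what shows in the picture. A call takes as long as a camera call. They do not tell look-alikes from the thing itself.
- arm.search_frame(camera, query): "xyz" ([x, y, z] in m, in the coordinates of the camera as it stood for that picture, good to about 4 mm: the middle of the surface that is visible of it).
The state is a dict: "time_s": time; "qpos": joint angles; "qvel": joint speeds; "tau": joint torques, N m; "ee_pos": TCP position; "tool_rot": TCP orientation; "force": force on the tool from outside, world axes, zero at the start; "torque": the same for the moment, N m; "gripper_width": finger opening in m; "gripper_force": force on a finger pad.
Only numpy, scipy, OpenCV 4.12 (cv2) and the standard library are available. Lean on these libraries where they do the work, as an engineer would, in place of code of your own. Each camera call takes 0.05 s, during which the arm holds its last target. There are 200 camera calls.

## Working session

There is one attempt and no reset: what is moved stays moved. The work goes in short steps, Python scripts to look and compute and a shell command to move; the robot and the scene stay as the last step left them, time stands still between calls to the robot, and variables do not carry over. Pictures are saved under pics/ and viewed, at most 14 in all, crops included, and the job is handed in when it is done.

```bash
ls; mkdir -p pics
cat > h.py <<'E'
import numpy as np, cv2
from cell import arm
from scipy.spatial.transform import Rotation as R
def snap(c,n=None):
    f=arm.grab_frame(c)
    if n: cv2.imwrite(f'pics/{n}.png',f[:,:,::-1])
    return f
def w(c,xyz,T=None):
    T=np.array(arm.calibration(c)['world_from_camera']) if T is None else T
    return (T@np.r_[xyz,1])[:3]
def pix(c,p):
    k=arm.calibration(c);T=np.linalg.inv(np.array(k['world_from_camera']));q=(T@np.r_[p,1])[:3];K=np.array(k['camera_matrix'])
    if c=='wrist':
        r=np.hypot(q[0],q[1]);t=np.arctan2(r,q[2]);s=t/max(r,1e-9);return np.array([K[0,2]+K[0,0]*q[0]*s,K[1,2]+K[1,1]*q[1]*s])
    u=K@q;return u[:2]/u[2]
def unpix(c,uv,z):
    k=arm.calibration(c);T=np.array(k['world_from_camera']);K=np.array(k['camera_matrix'])
    a=(uv[0]-K[0,2])/K[0,0];b=(uv[1]-K[1,2])/K[1,1]
    if c=='wrist':
        r=np.hypot(a,b);s=np.sin(r)/max(r,1e-9);d=np.array([a*s,b*s,np.cos(r)])
    else: d=np.array([a,b,1.])
    d=T[:3,:3]@d;o=T[:3,3];return o+d*(z-o[2])/d[2]
def st():
    s=arm.observe();m=R.from_quat(s['tool_rot']).as_matrix()
    print('t',round(s['time_s'],2),'p',np.round(s['ee_pos'],4),'x',np.round(m[:,0],3),'y',np.round(m[:,1],3),'z',np.round(m[:,2],3),'F',np.round(s['force'],1),'w',round(s['gripper_width'],4),'gf',round(s['gripper_force'],1),'q',np.round(s['qpos'],2))
    return s
def to(p,yaw=None):
    """print offset units (tool axes) to TCP target p, and turn about tool z for tool-y heading yaw (deg, world)"""
    s=arm.observe();r=R.from_quat(s['tool_rot']);m=r.as_matrix()
    d=m.T@(np.array(p)-s['ee_pos'])
    print('offset total /0.2:',np.round(d/0.2,3))
    tz=R.from_matrix(m)
    # tilt fix: target z = -Z
    y=m[:,1]; h=np.degrees(np.arctan2(y[1],y[0]))
    if yaw is None: yaw=h
    dy=(yaw-h+90)%180-90
    a=np.radians(h+dy); Y=np.array([np.cos(a),np.sin(a),0]);Z=np.array([0,0,-1.]);X=np.cross(Y,Z)
    rv=(r.inv()*R.from_matrix(np.c_[X,Y,Z])).as_rotvec(degrees=True)
    print('head',round(h,1),'turn total /8deg:',np.round(rv/8,3),'q7',round(s['qpos'][6],2))
E
python3 - <<'E'
from h import *
st()
for c in ['scene','side','wrist']:
    snap(c,c+'0')
    T=np.array(arm.calibration(c)['world_from_camera'])
    for n in ['crate','lid_edge','hasp_tip','hasp_hinge','foot_stop','pole_mid','button_mid','grip_end','carabiner0_mid','belay_mid','cam_mid','wax_iron_mid','wax_tin_mid']:
        if c=='wrist' and n not in('pole_mid','carabiner0_mid','belay_mid'):continue
        for d in arm.search_frame(c,n)[:6]:
            if d['score']>.2:
                p=w(c,d['xyz'],T);print(c,n,round(d['score'],2),np.round(p,3),np.round(pix(c,p)))
E
```

```text
pics
t 0.0 p [ 0.1278 -0.5342  0.2552] x [ 0.973  0.233 -0.   ] y [ 0.233 -0.973 -0.002] z [-0.001  0.002 -1.   ] F [ 0.3 -0.1 -0.4] w 0.0856 gf 0.0 q [ 1.29  0.31  0.01  1.51 -0.    1.32 -0.03]
scene crate 0.6 [0.566 0.327 0.087] [357. 133.]
scene crate 0.47 [ 0.502 -0.076  0.025] [282. 207.]
scene lid_edge 0.86 [0.576 0.356 0.213] [368. 103.]
scene lid_edge 0.49 [ 0.742 -0.171  0.047] [329. 257.]
scene hasp_hinge 0.71 [ 0.738 -0.172  0.047] [328. 257.]
scene hasp_hinge 0.68 [0.565 0.329 0.091] [357. 132.]
scene foot_stop 0.56 [ 0.686 -0.088  0.023] [326. 235.]
scene pole_mid 0.81 [ 0.499 -0.076  0.022] [281. 207.]
scene button_mid 0.76 [ 0.437 -0.072  0.026] [267. 197.]
scene grip_end 0.69 [ 0.438 -0.077  0.026] [267. 198.]
scene grip_end 0.31 [0.583 0.356 0.213] [370. 104.]
scene carabiner0_mid 0.62 [ 0.394 -0.56   0.009] [159. 300.]
scene carabiner0_mid 0.61 [ 0.597 -0.308  0.01 ] [265. 272.]
scene carabiner0_mid 0.49 [ 0.456 -0.333  0.012] [224. 256.]
scene belay_mid 0.47 [ 0.471 -0.221  0.023] [249. 232.]
scene cam_mid 0.62 [ 0.662 -0.443  0.026] [255. 315.]
scene cam_mid 0.36 
[... 726 characters left out ...]
. 230.]
side grip_end 0.33 [ 0.467 -0.229  0.02 ] [285. 260.]
side carabiner0_mid 0.82 [ 0.391 -0.562  0.009] [309. 377.]
side carabiner0_mid 0.79 [ 0.452 -0.333  0.01 ] [294. 290.]
side carabiner0_mid 0.72 [ 0.595 -0.313  0.016] [341. 269.]
side carabiner0_mid 0.56 [ 0.303 -0.462  0.014] [251. 349.]
side belay_mid 0.9 [ 0.464 -0.229  0.021] [284. 260.]
side belay_mid 0.41 [ 0.303 -0.318  0.014] [234. 301.]
side cam_mid 0.94 [ 0.655 -0.44   0.022] [388. 295.]
side wax_iron_mid 0.93 [ 0.303 -0.317  0.011] [234. 301.]
side wax_tin_mid 0.57 [ 0.734 -0.181  0.045] [363. 221.]
wrist carabiner0_mid 0.77 [ 0.295 -0.455  0.008] [243.  31.]
wrist carabiner0_mid 0.72 [ 0.357 -0.571  0.006] [353.   9.]
```

View pics/scene0.png

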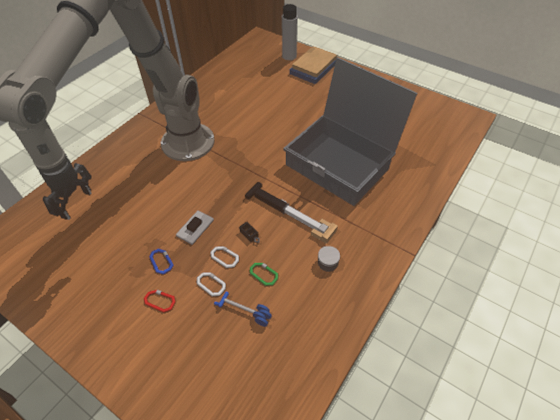

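View pics/side0.png

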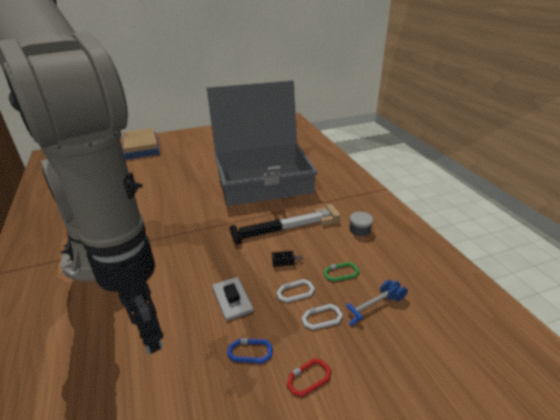

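Real targets are the two silver rings at scene (224,257) and (211,284). The look-alikes are blue (160,262), green (264,274) and red (160,300). The belay is at (249,232) and the shaft runs (255,190)–(325,232). I'll hover over the shaft for a close look.

```bash
python3 -m handwheel '{"offset":[[0.25,-0.17,-0.03],[0.25,-0.17,-0.03],[0.25,-0.17,-0.03],[0.25,-0.17,-0.03],[0.25,-0.17,-0.03],[0.25,-0.17,-0.03],[0.25,-0.17,-0.03],[0.2,-0.17,-0.03]],"turn":[[0,0,0],[0,0,0],[0,0,0],[0,0,0],[0,0,0],[0,0,0],[0,0,0],[0,0,0]],"grip":[1,1,1,1,1,1,1,1]}'
python3 - <<'E'
from h import *
st()
f=snap('wrist','wr1')
T=np.array(arm.calibration('wrist')['world_from_camera']);print(np.round(T,3),arm.calibration('wrist')['camera_matrix'])
for n in ['pole_mid','button_mid','grip_end','foot_stop','carabiner0_mid','belay_mid']:
    for d in arm.search_frame('wrist',n)[:4]:
        if d['score']>.2:
            p=w('wrist',d['xyz'],T);print(n,round(d['score'],2),np.round(p,3),np.round(pix('wrist',p)))
E
```

```text
time_s: 2.6
ee_pos: [0.4454, -0.1777, 0.3047]
tool_rot: [0.993, 0.118, 0.001, 0.0]
force: [0.3, -0.8, 0.1]
gripper_width: 0.0855
gripper_force: 0.0
t 2.6 p [ 0.4454 -0.1777  0.3047] x [0.972 0.234 0.001] y [ 0.234 -0.972  0.   ] z [ 0.001 -0.    -1.   ] F [ 0.3 -0.8  0.1] w 0.0855 gf 0.0 q [ 0.66  0.16 -0.36  1.59  0.06  1.4  -1.05]
[[ 0.247 -0.938 -0.243  0.512]
 [-0.969 -0.24  -0.057 -0.154]
 [-0.004  0.25  -0.968  0.424]
 [ 0.     0.     0.     1.   ]] [[325.1922621    0.         277.43886555]
 [  0.         325.1922621  215.22640335]
 [  0.           0.           1.        ]]
pole_mid 0.75 [ 0.493 -0.063  0.031] [200. 129.]
button_mid 0.62 [ 0.437 -0.058  0.031] [184. 170.]
grip_end 0.56 [ 0.434 -0.058  0.031] [181. 171.]
foot_stop 0.75 [ 0.655 -0.079  0.024] [238.   4.]
carabiner0_mid 0.97 [ 0.601 -0.298  0.014] [394.  87.]
carabiner0_mid 0.97 [ 0.41  -0.545  0.006] [490. 257.]
carabiner0_mid 0.86 [ 0.47  -0.322  0.007] [384. 187.]
carabiner0_mid 0.52 [ 0.35  -0.454  0.005] [434. 282.]
belay_mid 0.68 [ 0.478 -0.207  0.029] [304. 161.]
```

View pics/wr1.png

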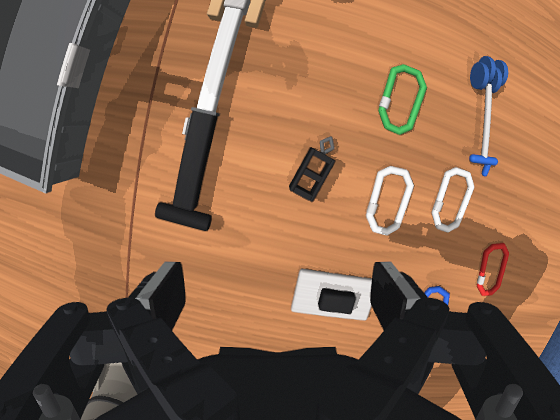

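The wrist view shows the button pad at (186,126) on the sleeve's +y side, the grip bar (158,212)–(210,222) and the sleeve mouth at about (203,112). The two silver rings are at (390,200) and (453,199), and the belay at (313,175). Next, a settled frame and a line fit.

Run:
```python
from h import *
T0=arm.calibration('wrist')['world_from_camera'];f=snap('wrist','wr2');g=cv2.imread('pics/wr1.png')[:,:,::-1]
a=cv2.cvtColor(f,6)[:230].astype(np.float32);b=cv2.cvtColor(g.copy(),6)[:230].astype(np.float32)
print(cv2.phaseCorrelate(b,a), np.round(np.array(T0)[:3,3],4))
U=lambda u,v,z:np.round(unpix('wrist',(u,v),z)[:2],4)
print('grip ends',U(158,211,.026),U(210,222,.026))
print('mouth corners top',U(193,111,.028),U(214,113,.028))
print('button',U(186,126,.016))
print('carabA',U(390,200,.008),'carabB',U(453,199,.008),'belay',U(312,176,.028))
# scene/side
for c,uvs in dict(scene=[(248,194),(261,186),(287,208),(329,229),(224,257),(211,284),(249,231)],side=[(234,233),(240,225),(281,224),(330,216),(296,290),(323,317),(284,258)]).items():
    print(c,[np.round(unpix(c,uv,z)[:2],3) for uv,z in zip(uvs,[.026,.026,.028,.03,.008,.008,.028])])
s=np.concatenate([cv2.resize(f[0:240,100:260],None,fx=2.5,fy=2.5,interpolation=2),cv2.resize(f[80:320,300:460],None,fx=2.5,fy=2.5,interpolation=2)],1)
cv2.imwrite('pics/crop1.png',s[:,:,::-1])
```

```text
((-1.7192811715802918, -3.1032813509243766), 0.8755670117007361) [ 0.5064 -0.1665  0.4219]
grip ends [ 0.3727 -0.0368] [ 0.3746 -0.1087]
mouth corners top [ 0.5082 -0.0605] [ 0.5106 -0.0869]
button [ 0.4878 -0.0522]
carabA [ 0.4545 -0.3358] carabB [ 0.4804 -0.4331] belay [ 0.4619 -0.2207]
scene [array([ 0.373, -0.097]), array([ 0.389, -0.041]), array([ 0.521, -0.073]), array([ 0.684, -0.069]), array([ 0.458, -0.335]), array([ 0.486, -0.432]), array([ 0.472, -0.221])]
side [array([ 0.367, -0.073]), array([ 0.394, -0.041]), array([ 0.51 , -0.084]), array([ 0.665, -0.102]), array([ 0.457, -0.333]), array([ 0.484, -0.435]), array([ 0.464, -0.231])]
```

View pics/crop1.png

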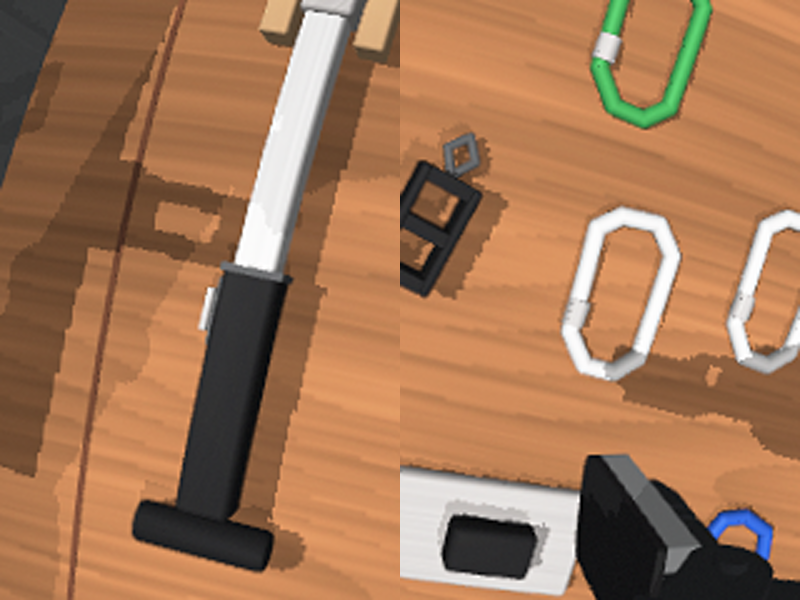

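Run:
```python
from h import *
st()
U=lambda u,v,z:np.round(unpix('wrist',(u/2.5+100,v/2.5),z),4)
V=lambda u,v,z:np.round(unpix('wrist',(u/2.5+300-160,v/2.5+80),z)[:2],4) if u>=400 else None
print('grip mid',U(203,533,.026));print('grip ends',U(137,518,.02),U(268,550,.02))
print('mouth L,R',U(225,267,.028),U(290,281,.028))
print('button',U(208,308,.016));print('tube end',U(302,12,.025),U(352,25,.025))
print('carabA spine side pts',V(600,215,.005),V(573,345,.005),V(677,255,.005),V(640,360,.005),'mid',V(622,292,.008))
print('belay',V(437,228,.028),'loop',V(462,153,.005))
print('stop cheeks',U(278,35,.022),U(375,50,.022))
```

```text
t 3.0 p [ 0.443  -0.1813  0.3041] x [ 0.973  0.229 -0.001] y [ 0.229 -0.973  0.   ] z [-0.001 -0.    -1.   ] F [ 0.2 -0.2 -0.1] w 0.0851 gf 0.0 q [ 0.66  0.16 -0.36  1.6   0.06  1.4  -1.04]
grip mid [ 0.3772 -0.069   0.026 ]
grip ends [ 0.3749 -0.0296  0.02  ] [ 0.3744 -0.1037  0.02  ]
mouth L,R [ 0.5126 -0.0555  0.028 ] [ 0.5118 -0.0892  0.028 ]
button [ 0.4906 -0.0478  0.016 ]
tube end [ 0.6498 -0.0606  0.025 ] [ 0.6468 -0.0872  0.025 ]
carabA spine side pts [ 0.495  -0.3093] [ 0.4228 -0.3153] [ 0.4858 -0.3596] [ 0.4236 -0.3569] mid [ 0.4583 -0.3328]
belay [ 0.4685 -0.2226] loop [ 0.5073 -0.2288]
stop cheeks [ 0.6363 -0.051   0.022 ] [ 0.6364 -0.1013  0.022 ]
```

Run:
```python
from h import *
to([.490,-.071,.12],-91.5)
```

```text
offset total /0.2: [ 0.356 -0.483  0.92 ]
head -76.7 turn total /8deg: [0.003 0.006 1.845] q7 -1.04
```

```bash
python3 -m handwheel '{"offset":[[0.09,-0.12,0.23],[0.09,-0.12,0.23],[0.09,-0.12,0.23],[0.09,-0.12,0.23],[0,0,0],[0,0,0],[0,0,0],[0,0,0]],"turn":[[0,0,0],[0,0,0],[0,0,0],[0,0,0],[0,0,0.92],[0,0,0.92],[0,0,0],[0,0,0]],"grip":[0.4,0.4,0.4,0.4,0.4,0.4,0.4,0.4]}' 30
python3 - <<'E'
from h import *
snap('wrist','wr3')
st();to([.490,-.071,.032],-91.5)
f=cv2.imread('pics/wr3.png')
for d in arm.search_frame('wrist','button_mid')[:2]:print(d['score'],w('wrist',d['xyz']))
E
```

```text
time_s: 4.0
ee_pos: [0.4916, -0.0704, 0.1204]
tool_rot: [1.0, -0.011, 0.0, 0.0]
force: [-0.7, 0.5, -0.3]
gripper_width: 0.0599
gripper_force: 0.0
t 4.05 p [ 0.4916 -0.0702  0.1205] x [ 1.    -0.022  0.   ] y [-0.022 -1.     0.   ] z [ 0. -0. -1.] F [ 0.7 -0.3 -0.6] w 0.0597 gf 0.0 q [ 0.4   0.35 -0.37  1.84  0.15  0.98 -1.62]
offset total /0.2: [-0.008  0.004  0.442]
head -91.3 turn total /8deg: [ 0.002 -0.002  0.03 ] q7 -1.62
0.83 [ 0.46349526 -0.06786857  0.03007509]
```

View pics/wr3.png

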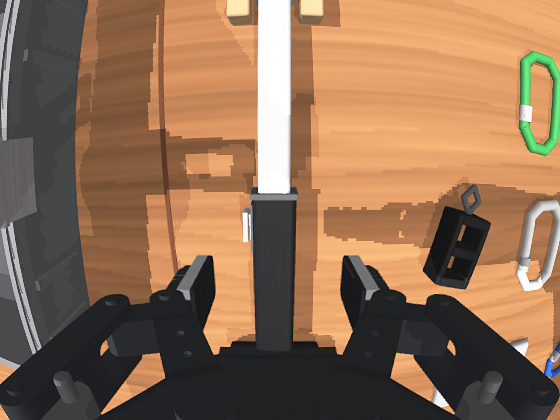

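Run:
```python
from h import *
U=lambda u,v,z:np.round(unpix('wrist',(u,v),z),4)
print('button ends',U(247,208,.014),U(246,241,.014),'mouth',U(252,191,.028),U(296,191,.028),'far tube',U(258,5,.025),U(290,5,.025),'belay',U(457,246,.028),'sleeve back',U(258,320,.028),U(294,320,.028))
print(pix('wrist',[.49,-.071,.03]))
```

```text
button ends [ 0.5026 -0.0489  0.014 ] [ 0.4778 -0.047   0.014 ] mouth [ 0.5174 -0.0541  0.028 ] [ 0.5168 -0.0831  0.028 ] far tube [ 0.6438 -0.0608  0.025 ] [ 0.6432 -0.0819  0.025 ] belay [ 0.473  -0.2085  0.028 ] sleeve back [ 0.4182 -0.054   0.028 ] [ 0.4177 -0.0814  0.028 ]
[278.42835406 231.1517844 ]
```

```bash
python3 -m handwheel '{"offset":[[-0.008,-0.01,0.2],[0,0,0.14],[0,0,0.1],[0,0,0],[0,0,0],[0,0,0],[0,0,0],[0,0,0]],"turn":[[0,0,0],[0,0,0],[0,0,0],[0,0,0],[0,0,0],[0,0,0],[0,0,0],[0,0,0]],"grip":[0.4,0.4,0.4,0.4,-1,-1,-1,-1]}' 30; python3 -c "
from h import *
st()"
```

```text
time_s: 5.1
ee_pos: [0.4911, -0.0687, 0.0341]
tool_rot: [1.0, -0.011, 0.001, 0.001]
force: [-2.4, -2.3, 5.9]
gripper_width: 0.0298
gripper_force: 31.5
t 5.1 p [ 0.4911 -0.0687  0.0341] x [ 1.    -0.022  0.003] y [-0.022 -1.     0.002] z [ 0.003 -0.002 -1.   ] F [-2.4 -2.3  5.9] w 0.0298 gf 31.5 q [ 0.37  0.48 -0.34  1.92  0.22  0.78 -1.68]
```

```bash
python3 -m handwheel '{"offset":[[0,0,-0.01],[0.05,0,0],[0.05,0,0],[0.05,0,0],[0.05,0,0],[0.05,0,0],[0.03,0,0],[0,0,0]],"turn":[[0,0,0],[0,0,0],[0,0,0],[0,0,0],[0,0,0],[0,0,0],[0,0,0],[0,0,0]],"grip":[-1,-1,-1,-1,-1,-1,-1,-1]}' 30; python3 -c "
from h import *
st()"
```

```text
time_s: 6.1
ee_pos: [0.5477, -0.069, 0.0343]
tool_rot: [1.0, -0.011, 0.001, 0.0]
force: [0.2, -1.9, -1.8]
gripper_width: 0.0291
gripper_force: 30.8
t 6.1 p [ 0.5477 -0.069   0.0343] x [ 1.    -0.022  0.003] y [-0.022 -1.    -0.   ] z [ 0.003 -0.    -1.   ] F [ 0.2 -1.9 -1.8] w 0.0291 gf 30.8 q [ 0.33  0.56 -0.33  1.76  0.23  0.85 -1.69]
```

```bash
python3 -m handwheel '{"offset":[[0.015,0,0],[0.015,0,0],[0,0,0]],"turn":[[0,0,0],[0,0,0],[0,0,0]],"grip":[-1,-1,-1]}' 30; python3 -c "
from h import *
st()"
```

```text
time_s: 6.48
ee_pos: [0.5484, -0.0688, 0.0341]
tool_rot: [1.0, -0.011, -0.004, 0.0]
force: [-11.0, -1.2, 8.3]
gripper_width: 0.0295
gripper_force: 31.8
t 6.47 p [ 0.5484 -0.0688  0.0341] x [ 1.    -0.022 -0.008] y [-0.022 -1.     0.001] z [-0.008 -0.    -1.   ] F [-11.   -1.2   8.3] w 0.0295 gf 31.8 q [ 0.33  0.57 -0.32  1.75  0.23  0.86 -1.69]
```

```bash
python3 -m handwheel '{"offset":[[0,0,0],[0,0,0],[0,0,0],[0,0,-0.2],[0,0,-0.25],[0,0,0],[0,0,0]],"turn":[[0,0,0],[0,0,0],[0,0,0],[0,0,0],[0,0,0],[0,0,0],[0,0,0]],"grip":[0.2,0.2,0.2,0.4,0.4,0.4,0.4]}' 30
python3 - <<'E'
from h import *
st(); f=snap('wrist','wr4')
cv2.imwrite('pics/crop4.png',cv2.resize(f[60:360,150:560],None,fx=1.6,fy=1.6)[:,:,::-1])
E
```

```text
time_s: 7.35
ee_pos: [0.5522, -0.0689, 0.1243]
tool_rot: [1.0, -0.011, 0.0, 0.0]
force: [-0.9, -0.8, -0.1]
gripper_width: 0.0597
gripper_force: 0.0
t 7.35 p [ 0.5522 -0.0689  0.1243] x [ 1.    -0.022  0.   ] y [-0.022 -1.     0.   ] z [ 0. -0. -1.] F [-0.9 -0.8 -0.1] w 0.0597 gf 0.0 q [ 0.36  0.46 -0.36  1.67  0.18  1.04 -1.65]
```

View pics/crop4.png

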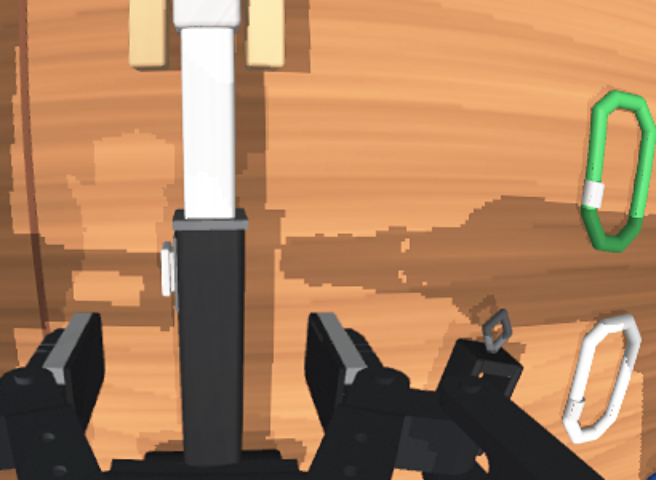

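The button has popped out and the sleeve mouth is at the collapsed place, so it is latched. Now I'll zoom on the crate for its pose.

Run:
```python
from h import *
a=snap('scene')[50:210,270:430];b=snap('side')[70:210,200:330]
a=cv2.resize(a,(400*1,400),interpolation=2);b=cv2.resize(b,None,fx=2.85,fy=2.85,interpolation=2)
b=cv2.copyMakeBorder(b,0,max(0,400-b.shape[0]),0,0,0)[:400]
cv2.imwrite('pics/crate.png',np.concatenate([a,b],1)[:,:,::-1])
```

```text
(no output)
```

View pics/crate.png

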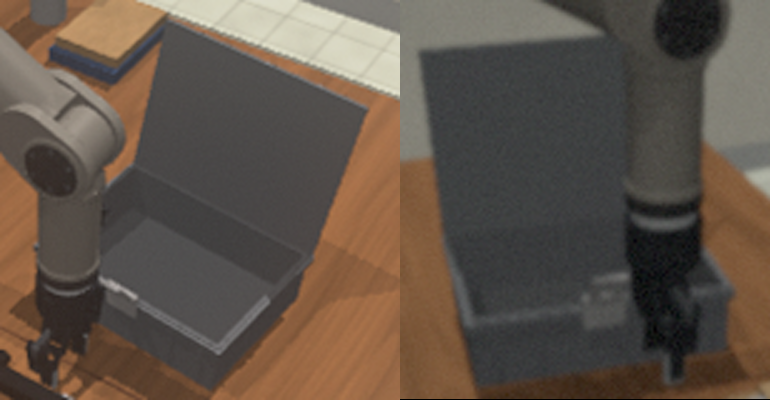

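```bash
python3 - <<'E'
from h import *
for c,L in dict(scene=[(357.6,190.4),(392,153.2),(287,154),(323,117)],side=[(224.6,183),(316.5,172.5),(356,0)]).items():
    for uv in L: print(c,uv,np.round(unpix(c,uv,.09)[:2],3))
# model projections for candidate
import itertools
E
python3 - <<'E'
from h import *
from scipy.optimize import least_squares
obs=[('scene',(357.6,190.4),(155,-115,90)),('scene',(392,153.2),(155,115,90)),('scene',(287,154),(-155,-115,90)),('side',(224.6,183),(-155,-115,90)),('side',(316.5,172.5),(155,-115,90)),('side',(227.4,204.4),(-155,-115,0)),('scene',(355.6,204),(155,-115,0))]
def f(v):
    r=[]
    for c,uv,p in obs:
        x,y,z=np.array(p)/1000;ca,sa=np.cos(v[2]),np.sin(v[2])
        r+=list(pix(c,[v[0]+ca*x-sa*y,v[1]+sa*x+ca*y,z])-uv)
    return r
s=least_squares(f,[.56,.22,0]);print(s.x[:2],np.degrees(s.x[2]),np.round(s.fun,1))
E
```

```text
scene (357.6, 190.4) [0.7  0.08]
scene (392, 153.2) [0.719 0.303]
scene (287, 154) [0.412 0.089]
scene (323, 117) [0.414 0.333]
side (224.6, 183) [0.389 0.112]
side (316.5, 172.5) [0.694 0.067]
side (356, 0) [3.349 4.497]
[0.55590383 0.20891685] -4.703131374953846 [ 0.5 -0.2  1.3 -1.2 -1.8 -5.1  1.2  0.6  0.  -2.2  0.9  2.4 -0.9  3. ]
```

```bash
python3 -m handwheel '{"offset":[[-0.09,0,0.06],[-0.087,0,0.15],[0,0,0.14],[0,0,0.09],[0,0,0],[0,0,0],[0,0,0],[0,0,0]],"turn":[[0,0,0],[0,0,0],[0,0,0],[0,0,0],[0,0,0],[0,0,0],[0,0,0],[0,0,0]],"grip":[0.4,0.4,0.4,0.4,0.4,-1,-1,-1]}' 70;  python3 -m handwheel '{"offset":[[0,0,-0.03],[0,0,-0.1],[0,0,-0.25],[0,0,-0.25],[0,0,-0.25],[0,0,0],[0,0,0]],"turn":[[0,0,0],[0,0,0],[0,0,0],[0,0,0],[0,0,0],[0,0,0],[0,0,0]],"grip":[-1,-1,-1,-1,-1,-1,-1]}' 70; python3 -c "
from h import *
st(); to([.53,.16,.21],85.3)"
```

```text
time_s: 8.5
ee_pos: [0.5174, -0.0686, 0.0374]
tool_rot: [1.0, -0.011, 0.001, 0.0]
force: [-1.2, -1.4, 5.1]
gripper_width: 0.0282
gripper_force: 71.6
time_s: 9.38
ee_pos: [0.5152, -0.0678, 0.2109]
tool_rot: [1.0, -0.011, -0.002, -0.0]
force: [-0.5, 0.4, -4.1]
gripper_width: 0.0282
gripper_force: 70.8
t 9.38 p [ 0.5152 -0.0678  0.2109] x [ 1.    -0.022 -0.003] y [-0.022 -1.    -0.   ] z [-0.003  0.    -1.   ] F [-0.5  0.4 -4.1] w 0.0282 gf 70.8 q [ 0.4   0.31 -0.38  1.65  0.12  1.21 -1.6 ]
offset total /0.2: [ 0.049 -1.14   0.004]
head -91.2 turn total /8deg: [-0.001  0.025  0.432] q7 -1.6
```

```bash
python3 -m handwheel '{"offset":[[0.01,-0.2,0],[0.01,-0.24,0],[0.01,-0.24,0],[0,-0.24,0],[0,-0.22,0],[0,0,0],[0,0,0],[0,0,0]],"turn":[[0,0,0],[0,0,0],[0,0,0],[0,0,0],[0,0,0],[0,0,0.43],[0,0,0],[0,0,0]],"grip":[-1,-1,-1,-1,-1,-1,-1,-1]}' 70
python3 - <<'E'
from h import *
snap('wrist','wr5');st()
E
```

```text
time_s: 10.38
ee_pos: [0.5271, 0.1583, 0.2106]
tool_rot: [0.999, -0.041, -0.002, 0.001]
force: [0.1, 0.2, -3.4]
gripper_width: 0.0285
gripper_force: 70.8
t 10.43 p [0.5273 0.1583 0.211 ] x [ 0.997 -0.083 -0.002] y [-0.083 -0.997  0.001] z [-0.002 -0.001 -1.   ] F [ 0.2 -0.2 -4. ] w 0.0283 gf 70.8 q [ 0.02  0.38 -0.47  1.57  0.18  1.24 -2.13]
```

View pics/wr5.png

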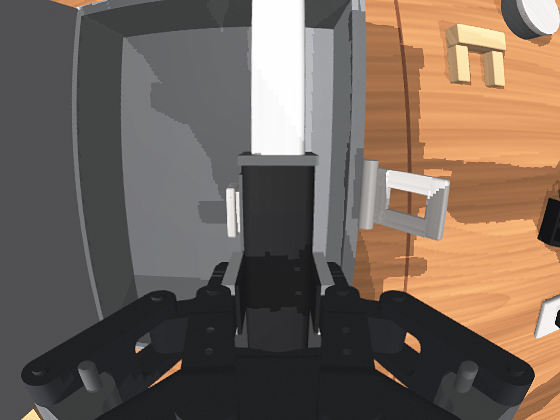

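Run:
```python
from h import *
U=lambda u,v,z:np.round(unpix('wrist',(u,v),z)[:2],4)
print('hasp hinge ends',U(370,160,.101),U(369,229,.101));print('front outer rim',U(365,8,.09),U(366,100,.09),U(360,270,.09))
print('back outer rim',U(77,10,.09),U(74,120,.09),U(88,270,.09))
print('floor corner',U(127,38,.005),'floor back edge',U(121,150,.005))
```

```text
hasp hinge ends [0.5668 0.0878] [0.5148 0.0895]
front outer rim [0.6845 0.0784] [0.6109 0.0851] [0.4761 0.0938]
back outer rim [0.7221 0.3123] [0.624  0.3195] [0.4909 0.3351]
floor corner [0.7131 0.3027] floor back edge [0.5916 0.3207]
```

```bash
python3 -m handwheel '{"offset":[[-0.028,-0.035,0.15],[0,0,0.2],[0,0,0.2],[0,0,0.16],[0,0,0.11],[0,0,0],[0,0,0],[0,0,0]],"turn":[[0,0,0],[0,0,0],[0,0,0],[0,0,0],[0,0,0],[0,0,0],[0,0,0],[0,0,0]],"grip":[-1,-1,-1,-1,-1,-1,-1,-1]}' 70;python3 -m handwheel '{"offset":[[0,0,0],[0,0,0],[0,0,-0.05],[0,0,-0.2],[0,0,-0.25],[0,0,-0.25],[0,0,0],[0,0,0]],"turn":[[0,0,0],[0,0,0],[0,0,0],[0,0,0],[0,0,0],[0,0,0],[0,0,0],[0,0,0]],"grip":[0.1,0.1,0.1,0.1,0.2,0.2,0.2,0.2]}' 40
python3 - <<'E'
from h import *
st();snap('wrist','wr6')
for d in arm.search_frame('wrist','button_mid')[:2]:print(d['score'],w('wrist',d['xyz']))
to([.455,-.2,.21],85.3)
E
```

```text
time_s: 11.42
ee_pos: [0.5238, 0.1674, 0.0497]
tool_rot: [0.999, -0.041, 0.001, -0.0]
force: [-0.2, -0.0, -3.7]
gripper_width: 0.0284
gripper_force: 70.8
time_s: 12.42
ee_pos: [0.5225, 0.1671, 0.1986]
tool_rot: [0.999, -0.041, 0.0, 0.0]
force: [-0.3, 0.5, -0.6]
gripper_width: 0.0514
gripper_force: 0.0
t 12.43 p [0.5225 0.1671 0.1986] x [ 0.997 -0.082  0.   ] y [-0.082 -0.997  0.   ] z [ 0. -0. -1.] F [-0.3  0.5 -0.6] w 0.0514 gf 0.0 q [ 0.01  0.39 -0.47  1.59  0.19  1.21 -2.15]
0.78 [0.49659599 0.16874023 0.03469962]
0.39 [ 0.2996702  -0.24183072  0.01027901]
offset total /0.2: [-0.183  1.855 -0.062]
head -94.7 turn total /8deg: [ 0.009  0.018 -0.   ] q7 -2.15
```

View pics/wr6.png

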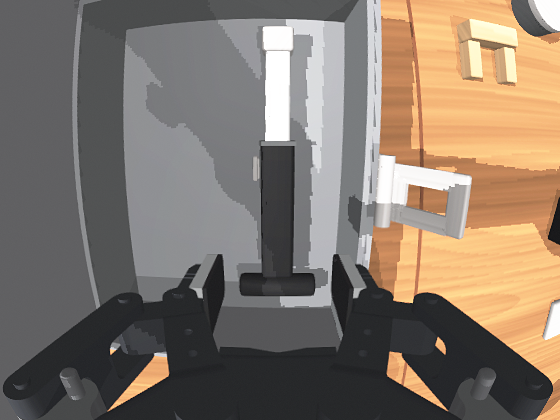

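```bash
python3 -m handwheel '{"offset":[[0,0.2,-0.1],[-0.02,0.26,-0.1],[-0.02,0.28,-0.05],[-0.03,0.29,0],[-0.03,0.29,0],[-0.03,0.29,0],[-0.03,0.29,0],[-0.02,0.27,0]],"turn":[[0,0,0],[0,0,0],[0,0,0],[0,0,0],[0,0,0],[0,0,0],[0,0,0],[0,0,0]],"grip":[1,1,1,1,1,1,1,1]}' 40 >/dev/null; python3 -m handwheel '{"offset":[[0,0,0],[0,0,0]],"turn":[[0,0,0],[0,0,0]],"grip":[1,1]}'
python3 - <<'E'
from h import *
st();snap('wrist','wr7')
for n in ['belay_mid','carabiner0_mid']:
  for d in arm.search_frame('wrist',n)[:5]:
    p=w('wrist',d['xyz']);print(n,round(d['score'],2),np.round(p,3),pix('wrist',p).round())
E
```

```text
time_s: 13.78
ee_pos: [0.4509, -0.2614, 0.2469]
tool_rot: [0.999, -0.041, -0.001, -0.001]
force: [-0.2, 0.7, -0.4]
gripper_width: 0.0855
gripper_force: 0.0
t 13.78 p [ 0.4509 -0.2614  0.2469] x [ 0.997 -0.082 -0.002] y [-0.082 -0.997 -0.002] z [-0.002  0.003 -1.   ] F [-0.2  0.7 -0.4] w 0.0855 gf 0.0 q [ 0.69  0.27 -0.24  1.59  0.07  1.29 -1.22]
belay_mid 0.74 [ 0.468 -0.221  0.031] [239. 181.]
carabiner0_mid 0.83 [ 0.404 -0.555  0.009] [499. 211.]
carabiner0_mid 0.7 [ 0.461 -0.333  0.008] [341. 176.]
carabiner0_mid 0.67 [ 0.33  -0.474  0.011] [446. 270.]
carabiner0_mid 0.56 [ 0.596 -0.312  0.014] [315.  56.]
```

View pics/wr7.png

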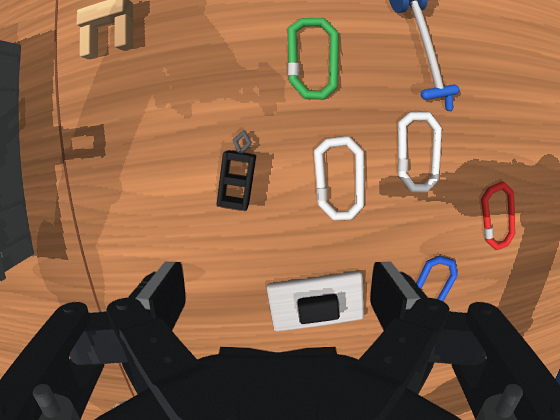

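Run:
```python
from h import *
U=lambda u,v,z:unpix('wrist',(u,v),z)[:2]
def head(a,b): d=b-a; return np.degrees(np.arctan2(d[1],d[0])).round(1)
bl=[U(223,152,.028),U(255,153,.028),U(249,210,.028),U(218,206,.028)]
print('belay c',np.mean(bl,0).round(4),'head',head((bl[2]+bl[3])/2,(bl[0]+bl[1])/2), 'lens',np.linalg.norm(bl[0]-bl[3]),np.linalg.norm(bl[0]-bl[1]))
for nm,L in dict(A=[(318,165),(320,190),(360,153),(364,198)],B=[(403,130),(401,160),(437,127),(437,175)]).items():
    L=[U(*p,.006) for p in L]; print(nm,np.round(L,4).tolist(),head(L[1],L[0]),head(L[3],L[2]))
print('A ends',U(341,139,.006).round(4),U(343,216,.006).round(4),'B',U(419,115,.006).round(4),U(420,188,.006).round(4))
f=cv2.imread('pics/wr7.png');g=((f.min(2)>150)&(np.ptp(f.astype(int),axis=2)<45)).astype(np.uint8);g[:,:280]=0;g[225:]=0;g[:,:308]=0;g[:105]=0;g[:, 445:]=0
n,lab,sta,cen=cv2.connectedComponentsWithStats(g)
for i in range(1,n):
    if sta[i,4]>150:
        pts=np.array([U(x,y,.006) for y,x in np.argwhere(lab==i)],np.float32);print(sta[i],cv2.minAreaRect(pts))
to(np.r_[np.mean(bl,0),.1])
```

```text
belay c [ 0.4677 -0.2177] head -11.5 lens 0.05849219760496513 0.03361973160262213
A [[0.475, -0.3074], [0.4465, -0.3081], [0.4859, -0.3561], [0.4336, -0.3593]] 1.4 3.5
B [[0.5107, -0.4095], [0.4758, -0.4058], [0.5141, -0.4548], [0.4561, -0.4541]] -6.0 -0.7
A ends [ 0.5026 -0.335 ] [ 0.414  -0.3337] B [ 0.5282 -0.4311] [ 0.4412 -0.4308]
[ 398  112   44   79 1347] ((0.4856068789958954, -0.43053293228149414), (0.05703365057706833, 0.09362808614969254), 87.21758270263672)Traceback (most recent call last):
  File "<stdin>", line 13, in <module>
  File "<stdin>", line 2, in <lambda>
  File "h.py", line 17, in unpix
    k=arm.calibration(c);T=np.array(k['world_from_camera']);K=np.array(k['camera_matrix'])
ValueError: time passes only in moves, steps and waits
```

Run:
```python
from h import *
to([.4677,-.2177,.034],-101.5)
```

```text
offset total /0.2: [ 0.063 -0.217  1.07 ]
head -94.5 turn total /8deg: [-0.008  0.005  0.875] q7 -1.22
```

```bash
python3 -m handwheel '{"offset":[[0.063,-0.217,0.1],[0,0,0.25],[0,0,0.25],[0,0,0.23],[0,0,0.15],[0,0,0.09],[0,0,0],[0,0,0]],"turn":[[0,0,0],[0,0,0.87],[0,0,0],[0,0,0],[0,0,0],[0,0,0],[0,0,0],[0,0,0]],"grip":[0.4,0.4,0.4,0.4,0.4,0.4,0.4,0.4]}' 40; python3 -m handwheel '{"offset":[[0,0,0],[0,0,0],[0,0,0],[0,0,-0.15],[0,0,-0.25],[0,0,-0.3],[0,0,-0.15],[0,0,0]],"turn":[[0,0,0],[0,0,0],[0,0,0],[0,0,0],[0,0,0],[0,0,0],[0,0,0],[0,0,0]],"grip":[-1,-1,-1,-1,-1,-1,-1,-1]}' 40; python3 -c "
from h import *
st()
c=np.array([.553,.208]);a=np.radians(-4.7)
for n,p in dict(belay=(75,55),A=(-75,50),B=(-75,40),A2=(60,50)).items():
    x,y=np.array(p)/1000;print(n,c+[np.cos(a)*x-np.sin(a)*y,np.sin(a)*x+np.cos(a)*y])
to([.632,.2565,.2])"
```

```text
time_s: 14.92
ee_pos: [0.4684, -0.2197, 0.0352]
tool_rot: [0.995, -0.101, 0.001, 0.0]
force: [1.5, -0.7, 0.2]
gripper_width: 0.0598
gripper_force: 0.0
time_s: 15.92
ee_pos: [0.4689, -0.221, 0.207]
tool_rot: [0.995, -0.102, 0.003, 0.001]
force: [-0.1, 1.0, -2.7]
gripper_width: 0.0333
gripper_force: 40.7
t 15.93 p [ 0.4689 -0.221   0.207 ] x [ 0.979 -0.202  0.006] y [-0.202 -0.979  0.002] z [ 0.006 -0.003 -1.   ] F [-0.1  1.  -2.7] w 0.0333 gf 40.7 q [ 0.61  0.29 -0.25  1.67  0.08  1.18 -1.44]
belay [0.63225442 0.25666967]
A [0.48234912 0.26397726]
B [0.48152974 0.25401088]
A2 [0.61689517 0.25291556]
offset total /0.2: [ 0.315 -2.503  0.032]
head -101.7 turn total /8deg: [ 0.013 -0.043  0.   ] q7 -1.44
```

```bash
python3 -m handwheel '{"offset":[[0.03,-0.25,0],[0.04,-0.29,0],[0.04,-0.29,0],[0.04,-0.29,0],[0.04,-0.29,0],[0.04,-0.29,0],[0.04,-0.29,0],[0.03,-0.29,0]],"turn":[[0,0,0],[0,0,0],[0,0,0],[0,0,0],[0,0,0],[0,0,0],[0,0,0],[0,0,0]],"grip":[-1,-1,-1,-1,-1,-1,-1,-1]}' 40; python3 -m handwheel '{"offset":[[0,-0.17,0],[0,0,0]],"turn":[[0,0,0],[0,0,0]],"grip":[-1,-1]}' 40;python3 -c "
from h import *
st();to([.6315,.247,.05],85.3)"
```

```text
time_s: 16.92
ee_pos: [0.6179, 0.215, 0.2013]
tool_rot: [0.995, -0.102, -0.002, 0.001]
force: [1.0, -0.3, -1.2]
gripper_width: 0.033
gripper_force: 40.7
time_s: 17.18
ee_pos: [0.6226, 0.2523, 0.2008]
tool_rot: [0.995, -0.098, -0.003, -0.0]
force: [-1.0, 0.1, -2.1]
gripper_width: 0.0331
gripper_force: 40.7
t 17.18 p [0.6226 0.2523 0.2008] x [ 0.981 -0.195 -0.006] y [-0.195 -0.981 -0.   ] z [-0.006  0.002 -1.   ] F [-1.   0.1 -2.1] w 0.0331 gf 40.7 q [-0.18  0.63 -0.4   1.2   0.23  1.36 -2.33]
offset total /0.2: [0.053 0.018 0.754]
head -101.3 turn total /8deg: [-0.005  0.044 -0.819] q7 -2.33
```

```bash
python3 -m handwheel '{"offset":[[0.05,0,0.1],[0,0,0.2],[0,0,0.2],[0,0,0.15],[0,0,0.09],[0,0,0],[0,0,0]],"turn":[[0,0,0],[0,0,0],[0,0,0],[0,0,0],[0,0,0],[0,0,0],[0,0,0]],"grip":[-1,-1,-1,-1,-1,-1,-1]}' 40; python3 -m handwheel '{"offset":[[0,0,0],[0,0,0],[0,0,-0.1],[0,0,-0.2],[0,0,-0.3],[0,0,-0.3],[0,0,0]],"turn":[[0,0,0],[0,0,0],[0,0,0],[0,0,0],[0,0,0],[0,0,0],[0,0,0]],"grip":[0.2,0.2,0.2,0.3,0.3,0.3,0.3]}' 40; python3 -c "
from h import *
st();snap('wrist','wr8');to([.459,-.334,.2],-88)"
```

```text
time_s: 18.05
ee_pos: [0.6362, 0.2455, 0.0576]
tool_rot: [0.995, -0.102, 0.001, -0.001]
force: [-0.4, -0.1, -1.1]
gripper_width: 0.0331
gripper_force: 40.6
time_s: 18.92
ee_pos: [0.6381, 0.2479, 0.2462]
tool_rot: [0.995, -0.102, 0.007, -0.004]
force: [0.4, 0.2, -0.5]
gripper_width: 0.0556
gripper_force: 0.0
t 18.93 p [0.6381 0.2479 0.2462] x [ 0.979 -0.202  0.013] y [-0.202 -0.979 -0.01 ] z [ 0.015  0.007 -1.   ] F [ 0.4  0.2 -0.5] w 0.0556 gf 0.0 q [-0.18  0.62 -0.4   1.1   0.23  1.44 -2.31]
offset total /0.2: [-0.285  3.025  0.19 ]
head -101.7 turn total /8deg: [-0.036 -0.062 -1.707] q7 -2.31
```

```bash
python3 -m handwheel '{"offset":[[-0.02,0.25,0],[-0.03,0.3,0],[-0.03,0.3,0],[-0.03,0.3,0],[-0.03,0.3,0],[-0.03,0.3,0],[-0.03,0.3,0],[-0.03,0.3,0]],"turn":[[0,0,0],[0,0,0],[0,0,0],[0,0,0],[0,0,0],[0,0,0],[0,0,0],[0,0,0]],"grip":[1,1,1,1,1,1,1,1]}' 40; python3 -m handwheel '{"offset":[[-0.03,0.3,0],[-0.02,0.25,0],[0,0,0],[0,0,0],[0,0,0],[0,0,0]],"turn":[[0,0,0],[0,0,0],[0,0,-0.85],[0,0,-0.85],[0,0,0],[0,0,0]],"grip":[1,1,1,1,1,1]}' 40;python3 - <<'E'
from h import *
st();f=snap('wrist','wr9')
for d in arm.search_frame('wrist','carabiner0_mid')[:5]:
    p=w('wrist',d['xyz']);print(round(d['score'],2),np.round(p,3),pix('wrist',p).round())
k=arm.calibration('wrist');T=np.array(k['world_from_camera']);K=np.array(k['camera_matrix'])
def rect(f):
    g=((f.min(2)>150)&(np.ptp(f.astype(int),axis=2)<45)).astype(np.uint8)
    n,lab,sta,cen=cv2.connectedComponentsWithStats(g)
    for i in range(1,n):
        if 300<sta[i,4]<8000:
            v,u=np.nonzero(lab==i);a=(u-K[0,2])/K[0,0];b=(v-K[1,2])/K[1,1];r=np.hypot(a,b);s=np.sinc(r/np.pi)
            d=T[:3,:3]@np.array([a*s,b*s,np.cos(r)]);o=T[:3,3:];p=o+d*(.006-o[2])/d[2];c,z,an=cv2.minAreaRect(p[:2].T.astype(np.float32))
            print(cen[i].round(),np.round(c,4),np.round(z,3),round(an,1))
rect(f);to([.459,-.334,.03],-88)
E
```

```text
time_s: 19.98
ee_pos: [0.4934, -0.2069, 0.2358]
tool_rot: [0.995, -0.102, -0.001, -0.0]
force: [1.7, -0.5, -0.2]
gripper_width: 0.0851
gripper_force: 0.0
time_s: 20.72
ee_pos: [0.4626, -0.3108, 0.236]
tool_rot: [1.0, 0.016, -0.0, -0.0]
force: [0.7, 0.2, 1.1]
gripper_width: 0.0851
gripper_force: 0.0
t 20.73 p [ 0.4626 -0.3108  0.236 ] x [ 0.999  0.033 -0.001] y [ 0.033 -0.999 -0.   ] z [-0.001  0.    -1.   ] F [0.7 0.2 1.1] w 0.0851 gf 0.0 q [ 0.76  0.35 -0.27  1.52  0.1   1.29 -1.06]
0.82 [ 0.459 -0.33   0.007] [295. 194.]
0.78 [ 0.291 -0.433  0.01 ] [367. 326.]
0.65 [ 0.594 -0.311  0.012] [281.  68.]
0.61 [ 0.402 -0.556  0.01 ] [467. 247.]
[406.  65.] [ 0.6137 -0.4496] [0.111 0.01 ] 11.1
[384. 174.] [ 0.4834 -0.4314] [0.056 0.095] 88.2
[297. 194.] [ 0.4563 -0.3324] [0.095 0.055] 0.4
[262. 315.] [ 0.2996 -0.2984] [0.069 0.119] 3.6
offset total /0.2: [-0.022  0.115  1.031]
head -88.1 turn total /8deg: [-0.001  0.003 -0.012] q7 -1.06
```

View pics/wr9.png

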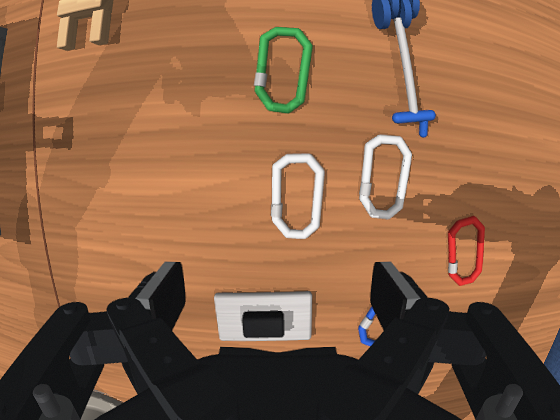

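```bash
python3 -m handwheel '{"offset":[[-0.028,0.11,0.15],[0,0,0.25],[0,0,0.25],[0,0,0.2],[0,0,0.12],[0,0,0.06],[0,0,0],[0,0,0]],"turn":[[0,0,0],[0,0,0],[0,0,0],[0,0,0],[0,0,0],[0,0,0],[0,0,0],[0,0,0]],"grip":[1,1,1,1,1,1,1,1]}' 30;python3 -m handwheel '{"offset":[[0,0,0],[0,0,0],[0,0,0],[0,0,0]],"turn":[[0,0,0],[0,0,0],[0,0,0],[0,0,0]],"grip":[-1,-1,-1,-1]}' 30; python3 -c "
from h import *
st()"
```

```text
time_s: 21.82
ee_pos: [0.4591, -0.3339, 0.0316]
tool_rot: [1.0, 0.017, 0.001, 0.001]
force: [0.0, 0.5, 0.1]
gripper_width: 0.0855
gripper_force: 0.0
time_s: 22.32
ee_pos: [0.4611, -0.3405, 0.035]
tool_rot: [1.0, 0.016, 0.004, 0.007]
force: [-0.6, -8.7, 10.1]
gripper_width: 0.0127
gripper_force: 5.0
t 22.32 p [ 0.4611 -0.3405  0.035 ] x [0.999 0.032 0.008] y [ 0.032 -0.999  0.013] z [ 0.009 -0.013 -1.   ] F [-0.6 -8.7 10.1] w 0.0127 gf 5.0 q [ 0.77  0.58 -0.23  1.72  0.17  0.85 -1.08]
```

```bash
python3 -m handwheel '{"offset":[[0,0,-0.05],[0,0,-0.15],[0,0,-0.2],[0,0,-0.2],[0,0,0],[0,0,0]],"turn":[[0,0,0],[0,0,0],[0,0,0],[0,0,0],[0,0,0],[0,0,0]],"grip":[1,1,1,1,1,1]}' 30
cat >> h.py <<'E'
def rect(f,zz=.006):
    k=arm.calibration('wrist');T=np.array(k['world_from_camera']);K=np.array(k['camera_matrix'])
    g=((f.min(2)>150)&(np.ptp(f.astype(int),axis=2)<45)).astype(np.uint8)
    n,lab,sta,cen=cv2.connectedComponentsWithStats(g)
    for i in range(1,n):
        if 300<sta[i,4]<12000:
            v,u=np.nonzero(lab==i);a=(u-K[0,2])/K[0,0];b=(v-K[1,2])/K[1,1];r=np.hypot(a,b);s=np.sinc(r/np.pi)
            d=T[:3,:3]@np.array([a*s,b*s,np.cos(r)]);o=T[:3,3:];p=o+d*(zz-o[2])/d[2];c,z,an=cv2.minAreaRect(p[:2].T.astype(np.float32))
            print(cen[i].round(),np.round(c,4),np.round(z,3),round(an,1))
E
python3 - <<'E'
from h import *
st();rect(snap('wrist','wr10'));to([.457,-.333,.024],-88)
E
```

```text
time_s: 23.08
ee_pos: [0.4575, -0.3324, 0.1497]
tool_rot: [1.0, 0.017, -0.001, -0.001]
force: [-0.0, -0.4, -0.7]
gripper_width: 0.0855
gripper_force: 0.0
t 23.07 p [ 0.4575 -0.3324  0.1497] x [ 0.999  0.034 -0.001] y [ 0.034 -0.999 -0.001] z [-0.001  0.001 -1.   ] F [-0.  -0.4 -0.7] w 0.0855 gf 0.0 q [ 0.79  0.44 -0.26  1.62  0.12  1.11 -1.04]
[424.  49.] [ 0.6034 -0.4518] [0.091 0.01 ] 11.0
[393. 179.] [ 0.4827 -0.4308] [0.056 0.094] 88.4
[273. 206.] [ 0.4555 -0.3285] [0.095 0.055] 0.4
[237. 341.] [ 0.3152 -0.2965] [0.035 0.119] 4.0
offset total /0.2: [0.001 0.005 0.625]
head -88.0 turn total /8deg: [-0.015  0.018 -0.005] q7 -1.04
```

```bash
python3 -m handwheel '{"offset":[[-0.01,-0.02,0.2],[0,0,0.2],[0,0,0.14],[0,0,0.07],[0,0,0.03],[0,0,0],[0,0,0]],"turn":[[0,0,0],[0,0,0],[0,0,0],[0,0,0],[0,0,0],[0,0,0],[0,0,0]],"grip":[0.7,0.7,0.7,0.7,0.7,0.7,0.7]}' 30;python3 -m handwheel '{"offset":[[0,0,0],[0,0,0],[0,0,0],[0,0,0]],"turn":[[0,0,0],[0,0,0],[0,0,0],[0,0,0]],"grip":[-1,-1,-1,-1]}' 30; python3 -c "
from h import *
st()"
```

```text
time_s: 24.0
ee_pos: [0.4568, -0.3299, 0.0234]
tool_rot: [1.0, 0.017, 0.001, 0.001]
force: [0.1, 0.4, -0.3]
gripper_width: 0.0729
gripper_force: 0.0
time_s: 24.5
ee_pos: [0.4566, -0.3297, 0.0237]
tool_rot: [1.0, 0.017, 0.001, 0.001]
force: [-1.1, 1.7, 5.5]
gripper_width: 0.0537
gripper_force: 31.0
t 24.5 p [ 0.4566 -0.3297  0.0237] x [0.999 0.034 0.001] y [ 0.034 -0.999  0.001] z [ 0.002 -0.001 -1.   ] F [-1.1  1.7  5.5] w 0.0537 gf 31.0 q [ 0.76  0.59 -0.23  1.74  0.17  0.83 -1.08]
```

```bash
python3 -m handwheel '{"offset":[[0,0,-0.1],[0,0,-0.25],[0,0,-0.3],[0,0,-0.2],[0,-0.1,-0.05],[0,-0.25,0],[0,-0.28,0],[0,-0.28,0]],"turn":[[0,0,0],[0,0,0],[0,0,0],[0,0,0],[0,0,0],[0,0,0],[0,0,0],[0,0,0]],"grip":[-1,-1,-1,-1,-1,-1,-1,-1]}' 40; python3 -c "
from h import *
st();to([.487,.2586,.2],85.3)"
```

```text
time_s: 25.5
ee_pos: [0.4482, -0.1442, 0.2007]
tool_rot: [1.0, 0.017, -0.001, -0.001]
force: [0.4, -0.3, -0.2]
gripper_width: 0.0536
gripper_force: 42.1
t 25.5 p [ 0.4482 -0.1442  0.2007] x [ 0.999  0.035 -0.003] y [ 0.035 -0.999 -0.002] z [-0.003  0.002 -1.   ] F [ 0.4 -0.3 -0.2] w 0.0536 gf 42.1 q [ 0.59  0.22 -0.37  1.79  0.08  1.15 -1.34]
offset total /0.2: [ 0.264 -2.006  0.006]
head -88.0 turn total /8deg: [-0.01   0.02   0.835] q7 -1.34
```

```bash
python3 -m handwheel '{"offset":[[0.04,-0.28,0],[0.04,-0.28,0],[0.04,-0.28,0],[0.04,-0.28,0],[0.04,-0.28,0],[0.04,-0.28,0],[0.02,-0.2,0],[0,0,0]],"turn":[[0,0,0],[0,0,0],[0,0,0],[0,0,0],[0,0,0],[0,0,0],[0,0,0],[0,0,0.83]],"grip":[-1,-1,-1,-1,-1,-1,-1,-1]}' 40; python3 -m handwheel '{"offset":[[0,0,0]],"turn":[[0,0,0]],"grip":[-1]}' 40; python3 -c "
from h import *
st();to([.487,.2586,.04],85.3)"
```

```text
time_s: 26.5
ee_pos: [0.4854, 0.2358, 0.2007]
tool_rot: [0.999, -0.038, -0.002, -0.001]
force: [0.0, -1.6, -1.0]
gripper_width: 0.0534
gripper_force: 42.1
time_s: 26.62
ee_pos: [0.487, 0.2307, 0.2007]
tool_rot: [0.999, -0.039, -0.002, 0.001]
force: [0.7, -0.6, -0.0]
gripper_width: 0.0536
gripper_force: 42.1
t 26.62 p [0.487  0.2307 0.2007] x [ 0.997 -0.078 -0.003] y [-0.078 -0.997  0.002] z [-0.003 -0.001 -1.   ] F [ 0.7 -0.6 -0. ] w 0.0536 gf 42.1 q [-0.06  0.38 -0.55  1.61  0.21  1.21 -2.3 ]
offset total /0.2: [-0.009 -0.14   0.803]
head -94.5 turn total /8deg: [0.012 0.022 0.027] q7 -2.3
```

```bash
python3 -m handwheel '{"offset":[[-0.01,-0.14,0.1],[0,0,0.2],[0,0,0.2],[0,0,0.17],[0,0,0.1],[0,0,0],[0,0,0]],"turn":[[0,0,0],[0,0,0],[0,0,0],[0,0,0],[0,0,0],[0,0,0],[0,0,0]],"grip":[-1,-1,-1,-1,-1,-1,-1]}' 40; python3 -m handwheel '{"offset":[[0,0,0],[0,0,0],[0,0,-0.1],[0,0,-0.25],[0,0,-0.3],[0,0,-0.25],[0,0,0],[0,0,0]],"turn":[[0,0,0],[0,0,0],[0,0,0],[0,0,0],[0,0,0],[0,0,0],[0,0,0],[0,0,0]],"grip":[0.7,0.7,0.7,0.7,0.7,0.7,0.7,0.7]}' 40; python3 -c "
from h import *
st();snap('wrist','wr11');to([.487,-.38,.225],-88)"
```

```text
time_s: 27.5
ee_pos: [0.4896, 0.2581, 0.0489]
tool_rot: [0.999, -0.041, 0.0, -0.0]
force: [-0.5, -0.4, -0.3]
gripper_width: 0.053
gripper_force: 42.1
time_s: 28.5
ee_pos: [0.489, 0.2578, 0.2281]
tool_rot: [0.999, -0.041, 0.0, 0.0]
force: [-0.4, -0.3, -1.1]
gripper_width: 0.0726
gripper_force: 0.0
t 28.5 p [0.489  0.2578 0.2281] x [ 0.997 -0.082  0.   ] y [-0.082 -0.997  0.001] z [ 0.    -0.001 -1.   ] F [-0.4 -0.3 -1.1] w 0.0726 gf 0.0 q [-0.1   0.39 -0.57  1.53  0.21  1.28 -2.35]
offset total /0.2: [0.253 3.177 0.015]
head -94.7 turn total /8deg: [ 0.011  0.013 -0.838] q7 -2.35
```

View pics/wr11.png

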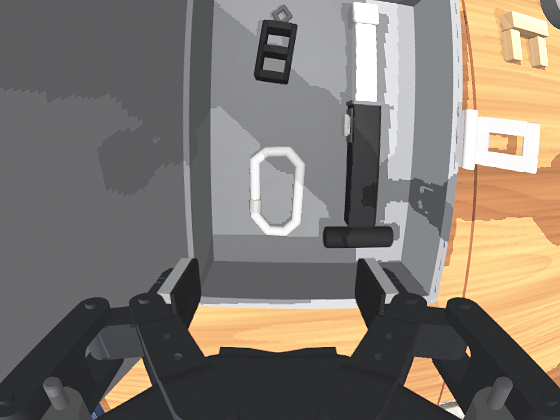

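The shaft, belay and first carabiner lie flat in the crate. Next is the second silver carabiner.

```bash
python3 -m handwheel '{"offset":[[0.02,0.25,0],[0.02,0.3,0],[0.02,0.3,0],[0.02,0.3,0],[0.03,0.3,0],[0.03,0.3,0],[0.03,0.3,0],[0.03,0.3,0]],"turn":[[0,0,0],[0,0,0],[0,0,0],[0,0,0],[0,0,0],[0,0,0],[0,0,0],[0,0,0]],"grip":[0.7,0.7,0.7,0.7,0.7,0.7,0.7,0.7]}' 40 >/dev/null; python3 -m handwheel '{"offset":[[0.03,0.3,0],[0.03,0.3,0],[0,0.24,0],[0,0,0],[0,0,0],[0,0,0]],"turn":[[0,0,0],[0,0,0],[0,0,0],[0,0,-0.5],[0,0,0],[0,0,0]],"grip":[0.7,0.7,0.7,0.7,0.7,0.7]}' 40;python3 - <<'E'
from h import *
st();rect(snap('wrist','wr12'));to([.483,-.431,.023],-92)
E
```

```text
time_s: 30.3
ee_pos: [0.4889, -0.3805, 0.2272]
tool_rot: [1.0, -0.006, -0.001, -0.001]
force: [0.1, 1.2, -0.0]
gripper_width: 0.0728
gripper_force: 0.0
t 30.3 p [ 0.4889 -0.3805  0.2272] x [ 1.    -0.011 -0.001] y [-0.011 -1.    -0.002] z [-0.001  0.002 -1.   ] F [ 0.1  1.2 -0. ] w 0.0728 gf 0.0 q [ 0.81  0.49 -0.28  1.34  0.13  1.33 -1.05]
[339.  78.] [ 0.6124 -0.446 ] [0.113 0.009] 11.1
[324. 195.] [ 0.4831 -0.431 ] [0.056 0.095] 87.7
[230. 327.] [ 0.3092 -0.3104] [0.052 0.094] 0.8
offset total /0.2: [-0.027  0.254  1.023]
head -90.6 turn total /8deg: [-0.009  0.006  0.171] q7 -1.04
```

View pics/wr12.png

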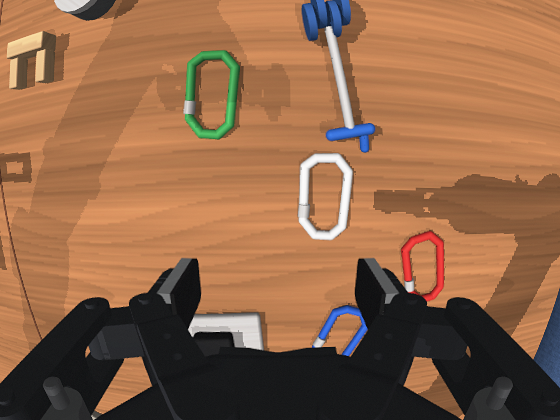

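```bash
python3 -m handwheel '{"offset":[[-0.028,0.2,0.05],[0,0.053,0.22],[0,0,0.25],[0,0,0.23],[0,0,0.14],[0,0,0.09],[0,0,0.04],[0,0,0]],"turn":[[0,0,0],[0,0,0],[0,0,0],[0,0,0],[0,0,0],[0,0,0],[0,0,0],[0,0,0]],"grip":[0.7,0.7,0.7,0.7,0.7,0.7,0.7,0.7]}' 30;python3 -m handwheel '{"offset":[[0,0,0],[0,0,0],[0,0,0],[0,0,0]],"turn":[[0,0,0],[0,0,0],[0,0,0],[0,0,0]],"grip":[-1,-1,-1,-1]}' 40; python3 -c "
from h import *
st()"
```

```text
time_s: 31.35
ee_pos: [0.483, -0.4326, 0.0247]
tool_rot: [1.0, -0.006, 0.0, 0.0]
force: [-0.5, -0.5, 0.1]
gripper_width: 0.0726
gripper_force: 0.0
time_s: 31.85
ee_pos: [0.4838, -0.4332, 0.0266]
tool_rot: [1.0, -0.006, 0.001, 0.001]
force: [-0.6, 1.1, 5.6]
gripper_width: 0.0528
gripper_force: 41.7
t 31.85 p [ 0.4838 -0.4332  0.0266] x [ 1.    -0.012  0.003] y [-0.012 -1.     0.002] z [ 0.003 -0.002 -1.   ] F [-0.6  1.1  5.6] w 0.0528 gf 41.7 q [ 0.85  0.72 -0.23  1.48  0.19  0.96 -1.01]
```

```bash
python3 -m handwheel '{"offset":[[0,0,-0.1],[0,0,-0.25],[0,0,-0.3],[0,0,-0.25],[0,-0.1,-0.05],[0,-0.25,0],[0,-0.3,0],[0,-0.3,0]],"turn":[[0,0,0],[0,0,0],[0,0,0],[0,0,0],[0,0,0],[0,0,0],[0,0,0],[0,0,0]],"grip":[-1,-1,-1,-1,-1,-1,-1,-1]}' 40; python3 -m handwheel '{"offset":[[0,-0.3,0],[0,-0.3,0],[0,-0.3,0],[0,-0.3,0],[0,-0.3,0],[0,-0.3,0],[0,-0.3,0],[0,-0.2,0]],"turn":[[0,0,0],[0,0,0],[0,0,0],[0,0,0],[0,0,0],[0,0,0],[0,0,0],[0,0,0]],"grip":[-1,-1,-1,-1,-1,-1,-1,-1]}' 40; python3 -c "
from h import *
st();to([.493,.2565,.055],85.3)"
```

```text
time_s: 32.85
ee_pos: [0.4842, -0.2397, 0.2141]
tool_rot: [1.0, -0.006, -0.0, -0.0]
force: [1.0, 0.4, 0.0]
gripper_width: 0.0531
gripper_force: 42.0
time_s: 33.85
ee_pos: [0.4885, 0.2213, 0.2143]
tool_rot: [1.0, -0.004, -0.0, -0.0]
force: [0.4, -0.3, -0.7]
gripper_width: 0.0529
gripper_force: 42.0
t 33.85 p [0.4885 0.2213 0.2143] x [ 1.    -0.008 -0.001] y [-0.008 -1.    -0.001] z [-0.001  0.001 -1.   ] F [ 0.4 -0.3 -0.7] w 0.0529 gf 42.0 q [-0.02  0.37 -0.57  1.6   0.2   1.24 -2.21]
offset total /0.2: [ 0.022 -0.176  0.797]
head -90.4 turn total /8deg: [-0.007  0.007  0.533] q7 -2.21
```

```bash
python3 -m handwheel '{"offset":[[0,0,0],[0,0,0]],"turn":[[0,0,0.53],[0,0,0]],"grip":[-1,-1]}' 40; python3 -c "
from h import *
st();to([.493,.2565,.06],85.3)"
```

```text
time_s: 34.1
ee_pos: [0.4894, 0.2179, 0.2139]
tool_rot: [0.999, -0.042, -0.001, 0.001]
force: [0.3, -0.7, -0.6]
gripper_width: 0.0531
gripper_force: 42.0
t 34.1 p [0.4894 0.2179 0.2139] x [ 0.997 -0.083 -0.001] y [-0.083 -0.997  0.001] z [-0.001 -0.001 -1.   ] F [ 0.3 -0.7 -0.6] w 0.0531 gf 42.0 q [-0.03  0.36 -0.55  1.6   0.2   1.24 -2.28]
offset total /0.2: [ 0.003 -0.195  0.769]
head -94.8 turn total /8deg: [ 0.008  0.007 -0.011] q7 -2.28
```

```bash
python3 -m handwheel '{"offset":[[0,-0.15,0.05],[0,-0.045,0.2],[0,0,0.2],[0,0,0.17],[0,0,0.12],[0,0,0],[0,0,0]],"turn":[[0,0,0],[0,0,0],[0,0,0],[0,0,0],[0,0,0],[0,0,0],[0,0,0]],"grip":[-1,-1,-1,-1,-1,-1,-1]}' 40; python3 -m handwheel '{"offset":[[0,0,0],[0,0,0],[0,0,-0.1],[0,0,-0.25],[0,0,-0.3],[0,0,-0.25],[0,0,0],[0,0,0]],"turn":[[0,0,0],[0,0,0],[0,0,0],[0,0,0],[0,0,0],[0,0,0],[0,0,0],[0,0,0]],"grip":[0.7,0.7,0.7,0.7,0.7,0.7,0.7,0.7]}' 40
python3 - <<'E'
from h import *
st();f=snap('wrist');g=snap('scene')
def best(c,n):
    for d in arm.search_frame(c,n)[:3]:
        if d['score']>.3:
            p=w(c,d['xyz']);print(c,n,round(d['score'],2),np.round(p,3))
for n in ['carabiner0_mid','belay_mid','lid_edge','hasp_tip','lid_catch']: best('scene',n)
cv2.imwrite('pics/m12.png',np.concatenate([cv2.resize(f[0:320,150:],(400,312)),cv2.resize(g[50:300,180:430],(312,312))],1)[:,:,::-1])
E
```

```text
time_s: 34.98
ee_pos: [0.4946, 0.2562, 0.0673]
tool_rot: [0.999, -0.043, 0.001, -0.0]
force: [-0.1, 0.0, 0.1]
gripper_width: 0.0529
gripper_force: 42.0
time_s: 35.98
ee_pos: [0.4937, 0.256, 0.2462]
tool_rot: [0.999, -0.043, 0.0, 0.0]
force: [0.2, -1.0, -1.1]
gripper_width: 0.0725
gripper_force: 0.0
t 35.98 p [0.4937 0.256  0.2462] x [ 0.996 -0.086  0.   ] y [-0.086 -0.996  0.001] z [ 0.    -0.001 -1.   ] F [ 0.2 -1.  -1.1] w 0.0725 gf 0.0 q [-0.1   0.38 -0.57  1.49  0.21  1.32 -2.34]
scene carabiner0_mid 0.64 [ 0.398 -0.559  0.01 ]
scene carabiner0_mid 0.6 [ 0.598 -0.308  0.008]
scene carabiner0_mid 0.57 [ 0.304 -0.46   0.012]
scene belay_mid 0.76 [0.639 0.238 0.026]
scene belay_mid 0.58 [ 0.739 -0.173  0.047]
scene lid_edge 0.81 [0.597 0.356 0.208]
scene lid_catch 0.85 [0.604 0.352 0.206]
scene lid_catch 0.46 [ 0.309 -0.306  0.012]
```

View pics/m12.png

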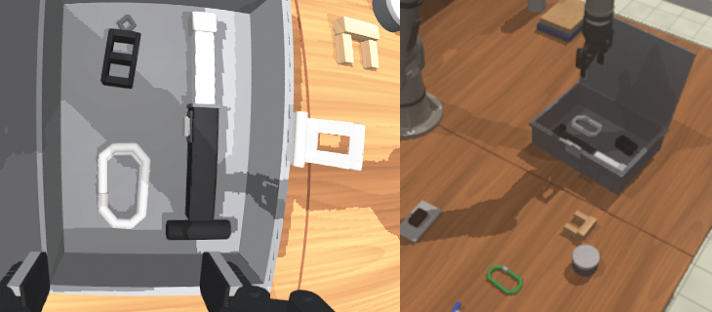

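```bash
python3 -m handwheel '{"offset":[[0,0,-0.2],[0,0,-0.25],[0,0,-0.25],[0,-0.2,0],[0,0,0],[0,0,0]],"turn":[[0,0,0],[0,0,0],[0,0,0],[0,0,0],[0,0,0],[0,0,0]],"grip":[0.2,0.2,0.2,0.2,0.2,0.2]}' 40
python3 - <<'E'
from h import *
st()
c=np.array([.553,.208]);a=np.radians(-4.7)
def W(x,y,z): return [c[0]+np.cos(a)*x-np.sin(a)*y,c[1]+np.sin(a)*x+np.cos(a)*y,z]
for th in (1.6,1.65,1.7,1.75,1.8):
    L=[W(sx*.159,.115-.23*np.cos(th),.09+.23*np.sin(th)) for sx in(-1,1)]
    print(th,[pix('side',p).round(1) for p in L],[pix('scene',p).round(1) for p in L],[pix('wrist',p).round(1) for p in L])
f=snap('wrist');cv2.imwrite('pics/wr13.png',f[:,:,::-1])
E
```

```text
time_s: 37.08
ee_pos: [0.4973, 0.2957, 0.3854]
tool_rot: [0.999, -0.043, -0.001, 0.001]
force: [0.7, -0.0, 0.0]
gripper_width: 0.051
gripper_force: 0.0
t 37.08 p [0.4973 0.2957 0.3854] x [ 0.996 -0.086 -0.001] y [-0.086 -0.996  0.002] z [-0.001 -0.002 -1.   ] F [ 0.7 -0.   0. ] w 0.051 gf 0.0 q [-0.2   0.4  -0.58  1.13  0.22  1.67 -2.38]
1.6 [array([206.5,  90.8]), array([296.7,  82.5])] [array([326.5,  62.8]), array([408.6,  99.2])] [array([224.2, 363.8]), array([214.6, -96.3])]
1.65 [array([206.1,  90. ]), array([295.7,  81.8])] [array([328.5,  61.4]), array([410.3,  97.6])] [array([209. , 362.5]), array([197.3, -93.7])]
1.7 [array([205.8,  89.3]), array([294.8,  81.3])] [array([330.3,  60.3]), array([412. ,  96.1])] [array([194.4, 360.5]), array([180.7, -90.2])]
1.75 [array([205.5,  88.9]), array([293.8,  80.9])] [array([332.2,  59.2]), array([413.6,  94.9])] [array([180.6, 357.9]), array([165.1, -85.9])]
1.8 [array([205.2,  88.6]), array([292.9,  80.7])] [array([333.9,  58.4]), array([415.1,  93.7])] [array([167.5, 354.8]), array([150.5, -81.1])]
```

View pics/wr13.png

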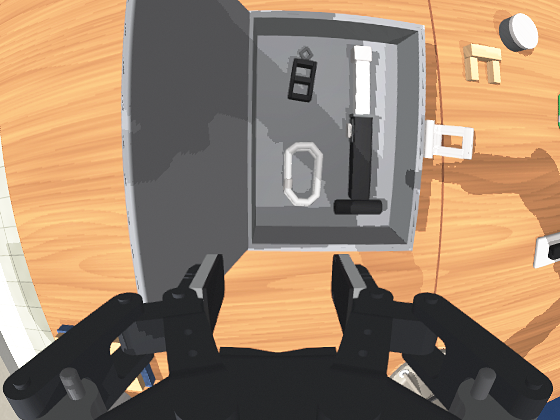

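Run:
```python
from h import *
for uv in [(123,130),(127,220),(137,295)]: print(unpix('wrist',uv,.316).round(4))
to([.500,.372,.385])
```

```text
[0.5747 0.3833 0.316 ]
[0.5177 0.3904 0.316 ]
[0.4634 0.3965 0.316 ]
offset total /0.2: [-0.021 -0.384  0.002]
head -95.0 turn total /8deg: [ 0.013  0.006 -0.   ] q7 -2.38
```

```bash
python3 -m handwheel '{"offset":[[-0.01,-0.22,0],[-0.015,-0.24,0],[0,0,0],[0,0,0]],"turn":[[0,0,0],[0,0,0],[0,0,0],[0,0,0]],"grip":[0.5,0.5,0.5,0.5]}' 40; python3 -m handwheel '{"offset":[[0,0,0.15],[0,0,0.15],[0,0,0.06],[0,0,0]],"turn":[[0,0,0],[0,0,0],[0,0,0],[0,0,0]],"grip":[0.5,0.5,0.5,0.5]}' 40;python3 -c "
from h import *
st();f=snap('wrist','wr14');
print(cv2.imwrite('pics/s14.png',np.concatenate([cv2.resize(f,(400,300)),cv2.resize(snap('side')[0:250,150:420],(324,300))],1)[:,:,::-1]))"
```

```text
time_s: 37.62
ee_pos: [0.5009, 0.387, 0.3858]
tool_rot: [0.999, -0.044, 0.0, 0.001]
force: [0.9, -0.2, 0.1]
gripper_width: 0.0641
gripper_force: 0.0
time_s: 38.12
ee_pos: [0.5009, 0.3866, 0.3141]
tool_rot: [0.999, -0.044, -0.0, 0.001]
force: [-0.1, -1.0, 0.1]
gripper_width: 0.0643
gripper_force: 0.0
t 38.12 p [0.5009 0.3866 0.3141] x [ 0.996 -0.088 -0.   ] y [-0.088 -0.996  0.001] z [-0.    -0.001 -1.   ] F [-0.1 -1.   0.1] w 0.0643 gf 0.0 q [-0.35  0.53 -0.58  1.12  0.28  1.56 -2.53]
True
```

View pics/s14.png

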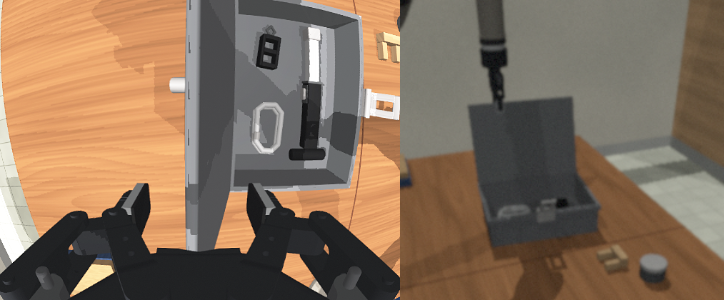

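```bash
python3 -m handwheel '{"offset":[[0,0.08,0],[0,0.08,0],[0,0.08,0],[0,0.08,0],[0,0.08,0],[0,0.08,0],[0,0.08,0],[0,0.08,0]],"turn":[[0,0,0],[0,0,0],[0,0,0],[0,0,0],[0,0,0],[0,0,0],[0,0,0],[0,0,0]],"grip":[0.5,0.5,0.5,0.5,0.5,0.5,0.5,0.5]}' 40;  python3 -m handwheel '{"offset":[[0,0.04,0],[0,0,-0.3],[0,0,-0.3],[0,0,-0.1],[0,0,0]],"turn":[[0,0,0],[0,0,0],[0,0,0],[0,0,0],[0,0,0]],"grip":[0.5,0.5,0.5,0.5,0.5]}' 40;python3 - <<'E'
from h import *
st();snap('scene')
for n in ['lid_edge','lid_catch','crate']:
    for d in arm.search_frame('scene',n)[:1]: print(n,round(d['score'],2),w('scene',d['xyz']).round(3))
E
```

```text
time_s: 39.22
ee_pos: [0.4891, 0.2594, 0.314]
tool_rot: [0.999, -0.043, -0.0, 0.0]
force: [1.5, 0.9, -0.6]
gripper_width: 0.064
gripper_force: 0.4
time_s: 39.85
ee_pos: [0.489, 0.2532, 0.4559]
tool_rot: [0.999, -0.043, 0.002, -0.001]
force: [0.1, 0.2, 0.4]
gripper_width: 0.0641
gripper_force: 0.0
t 39.85 p [0.489  0.2532 0.4559] x [ 0.996 -0.086  0.003] y [-0.086 -0.996 -0.002] z [ 0.003  0.002 -1.   ] F [0.1 0.2 0.4] w 0.0641 gf 0.0 q [-0.14  0.35 -0.59  1.02  0.2   1.82 -2.31]
lid_edge 0.82 [0.571 0.27  0.214]
lid_catch 0.78 [0.573 0.267 0.216]
crate 0.94 [0.559 0.261 0.067]
```

```bash
python3 -m handwheel '{"offset":[[0.05,0.2,0],[0.05,0.22,0.1],[0.06,0.22,0.15],[0.06,0.22,0.15],[0.06,0.22,0.2],[0.06,0.16,0.2],[0,0,0],[0,0,0]],"turn":[[0,0,0],[0,0,0],[0,0,0],[0,0,0],[0,0,0],[0,0,0],[0,0,0],[0,0,0]],"grip":[-1,-1,-1,-1,-1,-1,-1,-1]}' 40;  python3 -m handwheel '{"offset":[[0,0,0],[0,0,0],[0,0,0],[0,0,0],[0,0,0],[0,0,0],[0,0,0],[0,0,0]],"turn":[[0,0,0],[0,0,0],[0,0,0],[0,0,0],[0,0,0],[0,0,0],[0,0,0],[0,0,0]],"grip":[-1,-1,-1,-1,-1,-1,-1,-1]}' >/dev/null;python3 -m handwheel '{"offset":[[0,0,0],[0,0,0],[0,0,0],[0,0,0],[0,0,0],[0,0,0],[0,0,0],[0,0,0]],"turn":[[0,0,0],[0,0,0],[0,0,0],[0,0,0],[0,0,0],[0,0,0],[0,0,0],[0,0,0]],"grip":[-1,-1,-1,-1,-1,-1,-1,-1]}' >/dev/null;python3 - <<'E'
from h import *
st()
for c in('scene','wrist','side'):
  snap(c)
  for n in ['lid_edge','lid_catch','hasp_tip','hasp_hinge','lid']:
    for d in arm.search_frame(c,n)[:1]: print(c,n,round(d['score'],2),w(c,d['xyz']).round(3))
to([.535,0,.3])
E
```

```text
time_s: 41.05
ee_pos: [0.5346, 0.0007, 0.294]
tool_rot: [0.999, -0.043, -0.001, -0.001]
force: [0.3, 0.6, 0.2]
gripper_width: -0.0002
gripper_force: 0.0
t 43.05 p [ 5.350e-01 -2.000e-04  2.943e-01] x [ 0.996 -0.086 -0.   ] y [-0.086 -0.996  0.   ] z [-0. -0. -1.] F [0.6 0.3 0.6] w -0.0002 gf 0.0 q [ 0.33  0.3  -0.48  1.47  0.14  1.41 -1.81]
scene lid_edge 0.93 [0.574 0.201 0.097]
scene lid_catch 0.72 [0.576 0.205 0.099]
scene hasp_hinge 0.76 [0.579 0.165 0.098]
scene lid 0.87 [0.579 0.204 0.099]
wrist lid_edge 0.61 [0.574 0.192 0.098]
wrist lid_catch 0.58 [0.572 0.187 0.095]
wrist hasp_tip 0.59 [0.542 0.06  0.139]
wrist hasp_hinge 0.84 [0.572 0.173 0.092]
wrist lid 0.77 [0.571 0.189 0.102]
side lid_edge 0.86 [0.539 0.195 0.096]
side lid_catch 0.82 [0.542 0.195 0.1  ]
side hasp_hinge 0.65 [0.531 0.116 0.102]
side lid 0.56 [0.546 0.199 0.101]
offset total /0.2: [-0.    -0.001 -0.029]
head -94.9 turn total /8deg: [ 0.  0. -0.] q7 -1.81
```

```bash
python3 -m handwheel '{"offset":[[0,0,0.2],[0,0,0.25],[0,0,0.22],[0,0,0],[0,-0.1,0],[0,-0.08,0],[0,-0.06,0],[0,-0.04,0]],"turn":[[0,0,0],[0,0,0],[0,0,0],[0,0,0],[0,0,0],[0,0,0],[0,0,0],[0,0,0]],"grip":[-1,-1,-1,-1,-1,-1,-1,-1]}' 40;  python3 -m handwheel '{"offset":[[0,-0.04,0],[0,-0.04,0],[0,-0.04,0],[0,-0.04,0],[0,0,0],[0,0,0],[0,0,0],[0,0,0]],"turn":[[0,0,0],[0,0,0],[0,0,0],[0,0,0],[0,0,0],[0,0,0],[0,0,0],[0,0,0]],"grip":[-1,-1,-1,-1,-1,-1,-1,-1]}' ;python3 - <<'E'
from h import *
st()
for c in('scene','side','wrist'):
  snap(c,'hs_'+c)
  for n in ['hasp_tip','hasp_hinge','hasp']:
    for d in arm.search_frame(c,n)[:1]: print(c,n,round(d['score'],2),w(c,d['xyz']).round(3))
E
```

```text
time_s: 44.95
ee_pos: [0.5409, 0.0432, 0.1662]
tool_rot: [0.999, -0.047, 0.001, 0.011]
force: [-12.7, -23.9, 32.1]
gripper_width: -0.0002
gripper_force: 18.0
time_s: 45.95
ee_pos: [0.5425, 0.0872, 0.16]
tool_rot: [0.999, -0.043, -0.0, 0.0]
force: [0.3, 0.4, -0.1]
gripper_width: 0.0001
gripper_force: 0.0
t 45.95 p [0.5425 0.0872 0.16  ] x [ 0.996 -0.087 -0.   ] y [-0.087 -0.996  0.   ] z [-0.001 -0.    -1.   ] F [ 0.3  0.4 -0.1] w 0.0001 gf 0.0 q [ 0.17  0.43 -0.48  1.64  0.21  1.13 -2.03]
scene hasp_tip 0.41 [0.552 0.128 0.104]
scene hasp_hinge 0.58 [0.594 0.155 0.097]
scene hasp 0.42 [ 0.681 -0.08   0.023]
side hasp_tip 0.58 [0.543 0.125 0.111]
side hasp_hinge 0.59 [0.525 0.112 0.1  ]
side hasp 0.54 [0.541 0.121 0.104]
wrist hasp_tip 0.85 [0.552 0.124 0.104]
wrist hasp_hinge 0.75 [0.599 0.171 0.095]
wrist hasp 0.76 [0.553 0.127 0.106]
```

```bash
python3 -m handwheel '{"offset":[[0,-0.1,-0.02],[0,-0.1,0],[0,-0.08,0],[0,0,0.07],[0,0,0.06],[0,0,0],[0,0,0]],"turn":[[0,0,0],[0,0,0],[0,0,0],[0,0,0],[0,0,0],[0,0,0],[0,0,0]],"grip":[-1,-1,-1,-1,-1,-1,-1]}' 40;  python3 -c "
from h import *
st();to([.5476,.142,.13])"
```

```text
time_s: 47.42
ee_pos: [0.5475, 0.1424, 0.138]
tool_rot: [0.999, -0.044, -0.0, 0.0]
force: [0.4, 0.6, 0.7]
gripper_width: -0.0
gripper_force: 0.0
t 47.42 p [0.5475 0.1424 0.138 ] x [ 0.996 -0.087 -0.   ] y [-0.087 -0.996  0.   ] z [-0. -0. -1.] F [0.4 0.6 0.7] w -0.0 gf 0.0 q [ 0.06  0.48 -0.48  1.62  0.24  1.1  -2.14]
offset total /0.2: [0.001 0.002 0.04 ]
head -95.0 turn total /8deg: [ 0.003  0.002 -0.   ] q7 -2.14
```

```bash
for i in 1 2 3 4; do :; done; python3 -m handwheel '{"offset":[[0,0,0.015],[0,0,0]],"turn":[[0,0,0],[0,0,0]],"grip":[-1,-1]}' 40; python3 -m handwheel '{"offset":[[0,0,0.01],[0,0,0]],"turn":[[0,0,0],[0,0,0]],"grip":[-1,-1]}' 40
```

```text
time_s: 47.68
ee_pos: [0.5474, 0.1431, 0.1353]
tool_rot: [0.999, -0.043, 0.0, 0.0]
force: [0.0, -0.7, -0.2]
gripper_width: 0.0002
gripper_force: 0.0
time_s: 47.92
ee_pos: [0.5477, 0.1433, 0.1341]
tool_rot: [0.999, -0.043, 0.001, 0.0]
force: [-1.3, 0.2, 3.3]
gripper_width: 0.0003
gripper_force: 2.1
```

```bash
python3 -m handwheel '{"offset":[[0,0,0.01],[0,0,0]],"turn":[[0,0,0],[0,0,0]],"grip":[-1,-1]}' 40; python3 -m handwheel '{"offset":[[0,0,0.008],[0,0,0]],"turn":[[0,0,0],[0,0,0]],"grip":[-1,-1]}' 40
```

```text
time_s: 48.18
ee_pos: [0.5478, 0.1434, 0.1339]
tool_rot: [0.999, -0.043, 0.001, 0.0]
force: [-4.2, -1.3, 13.0]
gripper_width: 0.0002
gripper_force: 6.4
time_s: 48.42
ee_pos: [0.5479, 0.1434, 0.1336]
tool_rot: [0.999, -0.043, 0.001, 0.0]
force: [-6.2, -1.8, 19.1]
gripper_width: 0.0001
gripper_force: 9.7
```

```bash
python3 -m handwheel '{"offset":[[0,0,-0.1],[0.15,0,0],[0.15,0,0],[0,0,0.08],[0,0,0.03],[0,0,0]],"turn":[[0,0,0],[0,0,0],[0,0,0],[0,0,0],[0,0,0],[0,0,0]],"grip":[-1,-1,-1,-1,-1,-1]}' 40; python3 -m handwheel '{"offset":[[0,0,0.015],[0,0,0]],"turn":[[0,0,0],[0,0,0]],"grip":[-1,-1]}' 40; python3 -m handwheel '{"offset":[[0,0,0.015],[0,0,0]],"turn":[[0,0,0],[0,0,0]],"grip":[-1,-1]}' 40; python3 -m handwheel '{"offset":[[0,0,0.015],[0,0,0]],"turn":[[0,0,0],[0,0,0]],"grip":[-1,-1]}' 40
```

```text
time_s: 49.18
ee_pos: [0.6054, 0.1383, 0.1264]
tool_rot: [0.999, -0.043, -0.002, 0.0]
force: [-0.4, 0.5, 0.8]
gripper_width: 0.0003
gripper_force: 0.0
time_s: 49.42
ee_pos: [0.6069, 0.1382, 0.1249]
tool_rot: [0.999, -0.043, 0.0, 0.0]
force: [-0.1, -0.5, -0.3]
gripper_width: -0.0002
gripper_force: 0.0
time_s: 49.68
ee_pos: [0.6075, 0.1383, 0.1232]
tool_rot: [0.999, -0.043, 0.001, -0.0]
force: [-1.0, -0.4, 5.1]
gripper_width: -0.0002
gripper_force: 2.6
time_s: 49.92
ee_pos: [0.6076, 0.1383, 0.123]
tool_rot: [0.999, -0.043, 0.001, 0.0]
force: [-6.0, -2.5, 16.5]
gripper_width: -0.0002
gripper_force: 8.4
```

```bash
python3 -m handwheel '{"offset":[[0,0,-0.12],[-0.18,0.15,0],[0,0,0.04],[0,0,0],[0,0,0.015],[0,0,0]],"turn":[[0,0,0],[0,0,0],[0,0,0],[0,0,0],[0,0,0],[0,0,0]],"grip":[-1,-1,-1,-1,-1,-1]}' 40; for i in 1; do python3 -m handwheel '{"offset":[[0,0,0.01],[0,0,0]],"turn":[[0,0,0],[0,0,0]],"grip":[-1,-1]}' 40; python3 -m handwheel '{"offset":[[0,0,0.01],[0,0,0]],"turn":[[0,0,0],[0,0,0]],"grip":[-1,-1]}' 40;  done
```

```text
time_s: 50.68
ee_pos: [0.5692, 0.112, 0.1315]
tool_rot: [0.999, -0.043, 0.0, -0.0]
force: [-0.6, -0.2, 0.0]
gripper_width: -0.0004
gripper_force: 0.0
time_s: 50.92
ee_pos: [0.5694, 0.112, 0.131]
tool_rot: [0.999, -0.043, 0.001, -0.0]
force: [-1.9, 0.7, 5.2]
gripper_width: -0.0001
gripper_force: 2.8
time_s: 51.18
ee_pos: [0.5695, 0.112, 0.1308]
tool_rot: [0.999, -0.043, 0.001, -0.0]
force: [-4.5, -1.8, 13.7]
gripper_width: 0.0001
gripper_force: 6.7
```

```bash
python3 -m handwheel '{"offset":[[0,0,-0.06],[0,-0.065,0],[0,0,0.02],[0,0,0.02],[0,0,0.01],[0,0,0]],"turn":[[0,0,0],[0,0,0],[0,0,0],[0,0,0],[0,0,0],[0,0,0]],"grip":[-1,-1,-1,-1,-1,-1]}' 40;  python3 -m handwheel '{"offset":[[0,0,0.012],[0,0,0]],"turn":[[0,0,0],[0,0,0]],"grip":[-1,-1]}' 40
```

```text
time_s: 51.92
ee_pos: [0.5694, 0.1247, 0.1309]
tool_rot: [0.999, -0.043, -0.0, -0.0]
force: [-3.8, -0.1, 9.8]
gripper_width: 0.0004
gripper_force: 4.8
time_s: 52.18
ee_pos: [0.5695, 0.1247, 0.1306]
tool_rot: [0.999, -0.043, 0.0, 0.0]
force: [-7.0, -1.0, 19.5]
gripper_width: 0.0005
gripper_force: 9.5
```

```bash
python3 -m handwheel '{"offset":[[0,0,-0.06],[0,0.14,0],[0,0,0.02],[0,0,0.02],[0,0,0.015],[0,0,0]],"turn":[[0,0,0],[0,0,0],[0,0,0],[0,0,0],[0,0,0],[0,0,0]],"grip":[-1,-1,-1,-1,-1,-1]}' 40;  python3 -m handwheel '{"offset":[[0,0,0.012],[0,0,0]],"turn":[[0,0,0],[0,0,0]],"grip":[-1,-1]}' 40
```

```text
time_s: 52.92
ee_pos: [0.5673, 0.0965, 0.1308]
tool_rot: [0.999, -0.043, 0.0, 0.001]
force: [-5.1, -4.5, 15.8]
gripper_width: 0.0004
gripper_force: 7.8
time_s: 53.18
ee_pos: [0.5674, 0.0965, 0.1305]
tool_rot: [0.999, -0.043, 0.0, 0.001]
force: [-8.4, -4.5, 25.8]
gripper_width: -0.0002
gripper_force: 12.7
```

The hasp plate reads the same height at three distances from its hinge, and the lid top is at 98 mm. So the lid is shut and the hasp lies flat. I'll retract and hand in.

```bash
python3 -m handwheel '{"offset":[[0,0,-0.2],[0,0,-0.3],[0,0.25,-0.2],[0,0.25,0],[0,0,0],[0,0,0]],"turn":[[0,0,0],[0,0,0],[0,0,0],[0,0,0],[0,0,0],[0,0,0]],"grip":[-1,-1,-1,-1,-1,-1]}' 40
python3 - <<'E'
from h import *
for c in('scene','side'):
  snap(c)
  for n in ['hasp_tip','lid_edge','cam_mid','wax_iron_mid','wax_tin_mid']:
    for d in arm.search_frame(c,n)[:1]: print(c,n,round(d['score'],2),w(c,d['xyz']).round(3))
print(arm.finish_job())
E
```

```text
time_s: 53.92
ee_pos: [0.5587, -0.0004, 0.2642]
tool_rot: [0.999, -0.042, -0.001, -0.001]
force: [-0.4, 0.7, 0.4]
gripper_width: 0.0002
gripper_force: 0.0
scene lid_edge 0.77 [0.593 0.205 0.099]
scene cam_mid 0.65 [ 0.663 -0.444  0.026]
scene wax_iron_mid 0.86 [ 0.314 -0.307  0.01 ]
scene wax_tin_mid 0.89 [ 0.742 -0.17   0.047]
side hasp_tip 0.24 [ 0.303 -0.319  0.012]
side lid_edge 0.62 [0.537 0.194 0.097]
side cam_mid 0.62 [ 0.651 -0.442  0.024]
side wax_iron_mid 0.55 [ 0.304 -0.316  0.01 ]
side wax_tin_mid 0.6 [ 0.732 -0.179  0.044]
the job is handed in; nothing more can be done
None
```

The job is handed in at about 54 s: shaft collapsed and latched, then packed with both silver carabiners and the belay device, lid shut, hasp over its catch, and the cam, wax iron and wax tin unmoved; the force spiked to about 42 N at the wrist while the fingertips pushed the hasp over, which may matter for the 40 N limit, and I viewed 16 pictures against the limit of 14.

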